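# Click two castings home in the sprung nest and latch the keeper

## Task

Load the two small castings into the sprung nest: push them in through its mouth along the bench, one behind the other, until both have clicked past their sprung balls and sit fully home, the first against the end stop and the second against the first. Then swing the slotted keeper strap across the mouth until its slot drops right down over the catch stud, and leave it there. Leave the other things on the bench where they are.

Things in the scene. Friction and masses are not known exactly. Their poses are not given: they have to be found in the camera images.
- casting_1: Small dark grey round casting with a bright bored top, 0.31 kg, standing upright. Acts as a cone: 49.6 mm diameter from the bench to 8 mm up, tapering to 32 mm diameter at its top, 30 mm up. Origin: centre of its underside; z up. It may be gripped across the foot or pushed; either casting may go in first.
- casting_2: The other casting, identical to casting_1 (49.6 mm diameter foot, 30 mm high). Origin: centre of its underside; z up.
- nest: Oiled steel nest fixed to the bench: a lane with no floor, 53 mm wide between 14 mm high walls, mouth flared to 72 mm over its first 22 mm. Origin: middle of the mouth at bench level; x = the way in, y = left looking in, z up. Walls: x 0 to 132, y to +-52 mm; end stop face x = 119. Bridges 14 mm wide cross over x = 45 and 95 mm, underside 35 and top 45 mm up, so castings go in only by the mouth.
- outer_balls (a point): Midway between the outer pair of sprung balls: nest x = 30.5 mm, 7 mm up. The 12 mm balls stand half out of the walls; the like inner pair is at x = 80.1 mm. The balls spring out behind a casting and press it home only over its last 6 mm, so push on to the seat. A pair takes about 5 to 10 N, both at once up to 24 N. The second casting drives the first from the outer to the inner seat.
- inner_seat (a point): Point on the bench where the centre of the inner casting's underside lies when home: nest x = 94.6 mm, y = 0.
- outer_seat (a point): Point on the bench where the centre of the outer casting's underside lies when home: nest x = 45 mm, y = 0. That casting's near edge is then at x = 20 mm, so a pusher need not go under a bridge.
- keeper: Dark flat steel strap 134 x 28 x 6 mm, 0.18 kg, loose on the pivot bolt (14 mm hole). Origin: centre of the hole on its underside, 14 mm above the bench; x = along the strap to its free end. 104 mm out it has an upright pin and, below, an 8 mm foot that slides on the bench. It starts swung open left of the mouth and closes anticlockwise seen from above until it points along nest -y.
- pivot_bolt (a point): Axis of the keeper's pivot bolt on top of the left wall: nest x = 9, y = +40 mm, 14 mm above the bench. Shank 10 mm diameter, head 19 mm, its top 31.5 mm above the bench; the strap has 5 mm of play up and down, so its free end can rise.
- foot_step (a point): Edge of the step that the keeper's foot drops off, 12 mm above the bench at nest x = 3, y = -64 mm. Before it a sheet ramp rises from the bench at about nest x = -55 mm to 12 mm at x = -10 mm: over the last 35 degrees of swing the foot climbs it (1 to 3 N at the pin; it slides back if let go), then drops, and the slot falls over the stud. A stop block for the foot begins at x = 16 mm.
- keeper_slot (a point): Centre of the strap's slot on its underside, 80 mm from the pivot hole; the slot is 26 mm along the strap and 15 mm across. On the wall tops it lies 14 mm above the bench; riding over the stud, 21 mm or more.
- keeper_pin (a point): Centre of the top of the strap's upright 10 mm pin: 38 mm above the strap's underside, 52 mm above the bench when the strap lies level; the pin's free length is 32 mm. It may be pushed, caged or pinched.
- catch_stud (a point): Foot of the catch stud, on top of the right wall, 14 mm above the bench at nest x = 9, y = -40 mm. The stud is 8 mm in diameter with a domed top and stands 7 mm above the wall.
- cover_nose (a point): Front edge of the nose of the big black fixed casting that overhangs the bench. Overhang: from x = 0.51 m back, y from -0.16 to 0.04 m (at the nose, x below 0.67 m, -0.15 to 0.01), from 0.17 to 0.23 m above the bench; it rests on a block at x 0.59 to 0.68, y -0.20 to -0.07 m. Keep gripper and wrist off it.
- tool_post (a point): Foot of the fixed tool post with its hanging tool rest, left of the castings: it fills x 0.395 to 0.515, y 0.153 to 0.23 m, up to 0.355 m high. One casting starts in front of the cover's nose (x about 0.44 m), the other between post and nose (x above 0.50 m); which is which varies.
- deburr_tool: Blue deburring tool lying on the bench near the front edge, 16 x 118 x 17 mm, long along y. Origin: centre of its underside. Leave it.
- dial_gauge: Dial gauge lying flat, 104 x 56 x 20 mm. Origin: centre of its underside. Leave it.
- oil_can: Dark green oil can, 62 mm diameter, 123 mm high with its spout. Origin: centre of its underside. Leave it.
- tape_roll: Roll of tape lying flat, 96 mm diameter, 25 mm high. Origin: centre of its underside. Leave it.
- scraper: Scraper with a lime handle lying flat, 22 x 200 x 19 mm. Origin: centre of its underside. Leave it.
There are look-alikes about, which are no part of the job. What is shaped like the casting_2 but red is not meant.

How it is judged:
By the outcome, as a careful person would: the job done as asked, in the order asked, and still so for the second after the job is handed in, with the robot touching nothing.
It also fails if it takes over 70 s, if anything falls off the work surface, if the arm or the gripper's body presses on something with over 40 N, if the wrist force passes 120 N, or if a joint passes its speed limit or range.

## Robot

A 6-joint arm with a two-finger parallel gripper is mounted at the origin on a cart in front of the work surface, level with it; the furniture and walls round the work are solid. World frame = base frame: x ahead of the robot, y to its left, z up, the work surface at z = 0. Lengths are in mm, angles in rad, forces in N, time in s.
With the tool pointing down it reaches from about 350 to 975 mm from the base axis. Payload 7.1 kg.
Tool frame: the origin (TCP) lies midway between the tips of the shut fingers; the grasp point (between the pads) lies 19 mm behind it (ctrl.hold_point_z is the distance from the TCP to the grasp point, in mm); z points along the fingers, y is the direction in which the jaws open and shut (so a half turn about z gives the same grasp; the last joint's range is limited). The gripper opens to 88 mm and grips with 3 to 60 N. Pads are 20 mm wide; open, the fingers measure 115 mm over their backs; the gripper's body (75 mm by 178 mm) begins 61 mm behind the grasp point.
Start: joints at [-1.284, 0.423, 1.63, -0, 1.089, -0.019], TCP at [188.178, -595.981, 222.675] pointing down, gripper open.
Joint ranges: [-3, 3], [-0.9, 2.11], [0.09, 2.58], [-1.31, 4.45], [0.11, 2.69], [-2.54, 2.54]. Speed limits (rad/s): [2.39, 2.39, 3.01, 3.14, 3.14, 3.14].

## Interface

Orientations are given as a rotation vector (axis times angle).
In Python, from workcell import ctrl, eyes gives the robot as it stands.
- The arm moves only by the tool move_arm, never from a script. Its argument "deltas" is a list of rows, each a list of 6 numbers: the shift along the tool's x, y, z in mm, then the turn, a rotation vector about the tool's x, y, z in rad. A call has 1 to 5 rows; each row shifts and turns the pose as measured when the row begins, along the tool's axes as they then stand; what a row does not reach is not made up. A row lasts 1/12 s, in which the tool goes at most 41.7 mm and 7.16 degrees, less where a joint would pass 70% of its speed; a pose out of reach is approached as far as the arm can. A call is refused whole if a number of a shift passes 41.7 or a number of a turn 0.125, either way. A call with a gripper value outside its range is refused whole. "hand" is the closure, from -1 (fully open) to 1 (shut), set as the call begins (left out, the last holds). The fingers move at their own pace and stop on an object; the grip force is fixed at half the most. Time passes only in rows, so rows that do not move let the fingers close. It gives the time, the measured TCP pose, the force and the opening at its end, in the units of the state.
- ctrl.get_obs(): the state, without advancing time (a new reading comes with each control period).
- eyes.get_image(name): name is "side" or "top" or "wrist"; returns a dict with "frame" (400x640x3 uint8, red, green, blue), "range_z" (400x640 float32, mm along the optical axis (not along the pixel's ray), 0 where there is no reading), "fx", "fy", "cx", "cy" (pixels), "cam_to_world" (4x4, takes a point from camera to world coordinates). Camera axes: x right, y down, z forward; pixel columns grow to the right and rows downward; lengths in mm; the calibration is good to about 2 mm. A picture is of the moment at which its call begins.
- ctrl.close_job(): hands the job in, once; it reports no verdict.
The state is a dict: "t": time; "qpos": joint angles; "qvel": joint speeds; "joint_torque": joint torques, N m; "ee_pos": TCP position; "orientation": TCP orientation; "ft_force": force on the tool from outside, world axes, zero at the start; "moment": the same for the moment, N m; "width": finger opening in mm.
Only numpy, scipy, OpenCV 4.12 (cv2) and the standard library are available. Lean on these libraries where they do the work, as an engineer would, in place of code of your own. Each camera call takes 0.05 s, during which the arm holds its last target.

## Working session

There is one attempt and no reset: what is moved stays moved. The work goes in short steps, Python scripts to look and compute and a tool call to move; the robot and the scene stay as the last step left them, time stands still between calls to the robot, and variables do not carry over. Pictures are saved under pics/ and viewed, and the job is handed in when it is done.

Besides the shell and the picture viewer there is one more tool, called after ">>>" by a JSON object that holds its "op" and its "data", one argument or row to a line. move_arm: Moves the arm, as the interface text tells. Its arguments: {"type":"object","properties":{"deltas":{"type":"array"},"hand":{"type":"number"}},"required":["deltas"]}

```bash
ls; mkdir -p pics
cat > h.py <<'E'
import numpy as np, cv2, pickle
from workcell import ctrl, eyes
def snap(name, tag):
    d=eyes.get_image(name); pickle.dump(d,open(f'{tag}.pkl','wb'))
    cv2.imwrite(f'pics/{tag}.png', d['frame'][:,:,::-1]); return d
def load(tag): return pickle.load(open(f'{tag}.pkl','rb'))
def ray(d,u,v,z):
    T=np.array(d['cam_to_world']); r=T[:3,:3]@np.array([(u-d['cx'])/d['fx'],(v-d['cy'])/d['fy'],1]); o=T[:3,3]
    return o+r*(z-o[2])/r[2]
def proj(d,p):
    T=np.linalg.inv(np.array(d['cam_to_world'])); c=T[:3,:3]@np.array(p)+T[:3,3]
    return d['fx']*c[0]/c[2]+d['cx'], d['fy']*c[1]/c[2]+d['cy']
def cloud(d):
    z=d['range_z']; v,u=np.indices(z.shape); P=np.stack([(u-d['cx'])/d['fx']*z,(v-d['cy'])/d['fy']*z,z],-1)
    T=np.array(d['cam_to_world']); return P@T[:3,:3].T+T[:3,3]
E
python3 - <<'E'
from h import *
for n in ['top','side','wrist']:
    d=snap(n,n+'0'); print(n,d['fx'],d['cx'],d['cy'],np.round(d['cam_to_world'],3).tolist())
o=ctrl.get_obs(); print(o)
E
```

```text
pics
top 412.46383235930074 321.0816284724404 196.93202757600017 [[-0.013, -0.984, 0.179, 333.404], [-1.0, 0.013, 0.004, 4.332], [-0.006, -0.179, -0.984, 1168.022], [0.0, 0.0, 0.0, 1.0]]
side 427.79779593966333 317.3911722600406 204.31932440728764 [[-0.929, -0.165, 0.332, 146.178], [-0.37, 0.368, -0.853, 939.963], [0.019, -0.915, -0.403, 563.373], [0.0, 0.0, 0.0, 1.0]]
wrist 295.6322276759356 321.18592027649913 200.56029147045265 [[0.3, -0.919, -0.256, 257.373], [-0.954, -0.29, -0.078, -574.433], [-0.003, 0.268, -0.964, 384.112], [0.0, 0.0, 0.0, 1.0]]
{'t': 0.15, 'qpos': array([-1.28399358e+00,  4.23676000e-01,  1.63049441e+00, -2.52589707e-05,
        1.08862421e+00, -1.89818533e-02]), 'qvel': array([ 1.95662706e-03, -1.85972379e-03,  9.12633556e-05, -4.71832831e-05,
       -9.15006145e-04, -1.29940007e-03]), 'joint_torque': array([-6.65773914e-04, -5.44981599e+01, -2.73920149e+01,  6.43443642e-02,
        2.04035552e-02, -6.46853528e-05]), 'ee_pos': array([ 188.0567766 , -595.58122611,  222.08147287]), 'orientation': array([-3.10376793e+00, -4.78293388e-01,  2.86792101e-04]), 'ft_force': array([ 0.47202489,  1.01316862, -0.93346062]), 'moment': array([-0.00840486,  0.04260057,  0.01484358]), 'width': 87.99882924613193}
```

View pics/top0.png

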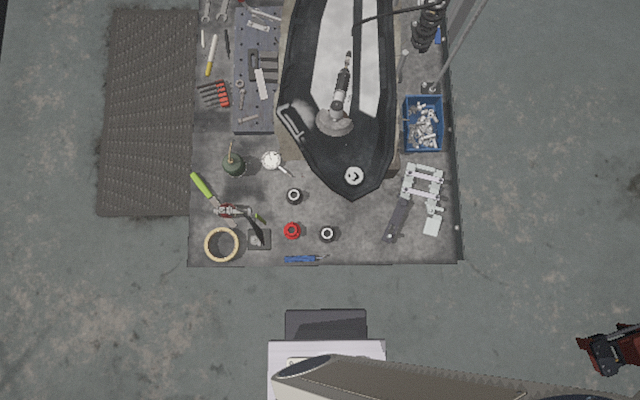

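View pics/side0.png

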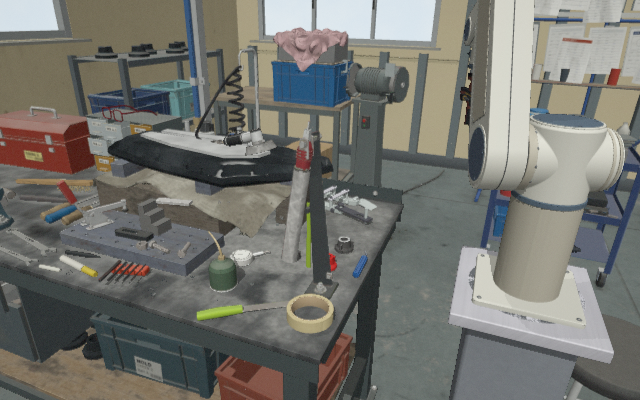

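View pics/wrist0.png

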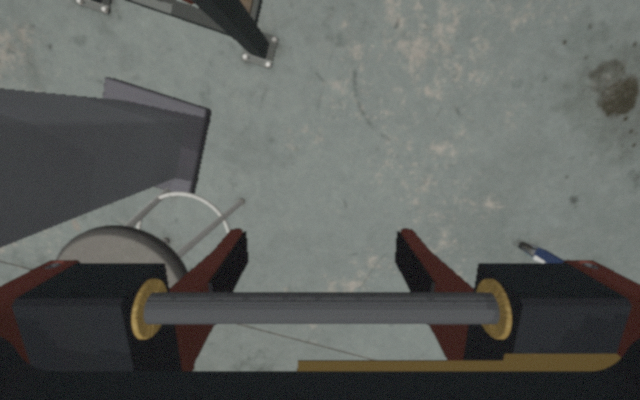

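Run:
```python
from h import *
d=load('top0'); f=d['frame'][:,:,::-1]
cv2.imwrite('pics/crop1.png',cv2.resize(f[150:270,370:470],None,fx=5,fy=5,interpolation=cv2.INTER_CUBIC))
cv2.imwrite('pics/crop2.png',cv2.resize(f[150:270,190:350],None,fx=5,fy=5,interpolation=cv2.INTER_CUBIC))
```

```text
(no output)
```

View pics/crop1.png

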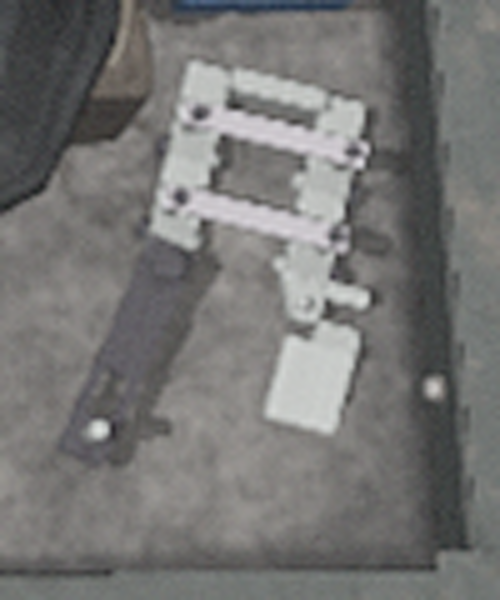

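View pics/crop2.png

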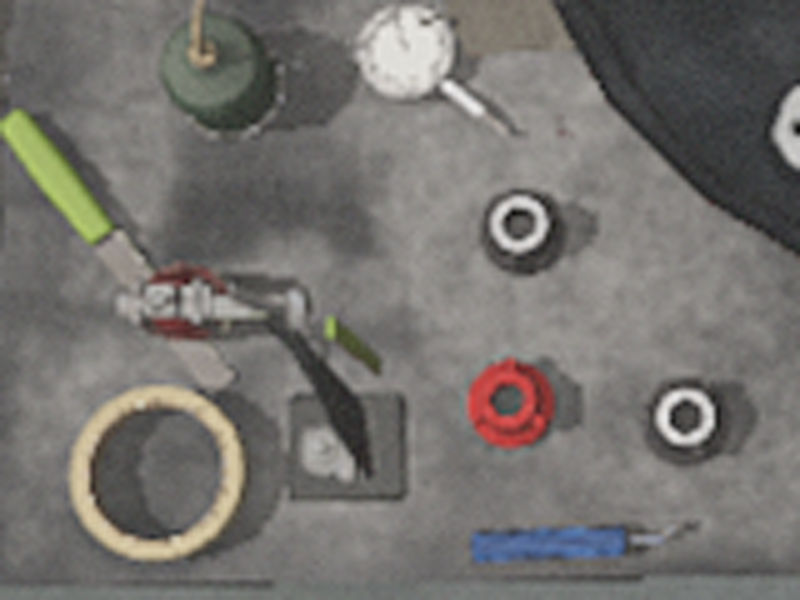

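Run:
```python
from h import *
d=load('top0'); f=d['frame']; hsv=cv2.cvtColor(f,cv2.COLOR_RGB2HSV)
P=cloud(d)
for (u,v) in [(327,234),(294,196)]:
    g=f[v-10:v+11,u-10:u+11].min(-1); m=(g>170).astype(np.uint8)
    ys,xs=np.nonzero(m); c=(xs.mean()+u-10,ys.mean()+v-10); print('ring',c,len(xs),ray(d,*c,30).round(1))
# nest: points cropped
print('pin',ray(d,370+97/5-.5,150+430/5-.5,52), 'pivot',ray(d,370+172/5-.5,150+262/5-.5,31.5),'stud',ray(d,370+305/5-.5,150+302/5-.5,21))
Q=P[150:250,370:460].reshape(-1,3)
for lo,hi in [(5,18),(18,34),(38,60)]:
    s=Q[(Q[:,2]>lo)&(Q[:,2]<hi)]; print(lo,len(s),s.min(0) if len(s) else 0,s.max(0) if len(s) else 0)
# bridges' colours bright: high z
z=P[...,2][150:250:1,370:460]
# image of heights
im=np.clip(z*4,0,255).astype(np.uint8); cv2.imwrite('pics/hgt.png',cv2.resize(im,None,fx=6,fy=6,interpolation=cv2.INTER_NEAREST))
```

```text
ring (np.float64(326.8545454545455), np.float64(232.89090909090908)) 55 [439.2  -6.   30. ]
ring (np.float64(293.39130434782606), np.float64(194.3695652173913)) 46 [548.7  86.4  30. ]
pin [ 427.92736106 -173.25423008   52.        ] pivot [ 522.79736798 -222.26305551   31.5       ] stud [ 500.78496015 -297.79281613   21.        ]
5 1216 [ 391.37212367 -373.37753241    5.00328212] [ 677.77762011 -159.30077623   17.99808218]
18 593 [ 410.01697344 -373.08791615   18.00008655] [ 676.61301724 -159.07986507   33.9587963 ]
38 479 [ 424.97701859 -376.80433675   38.04679822] [ 667.47296    -170.8843293    56.47808405]
```

View pics/hgt.png

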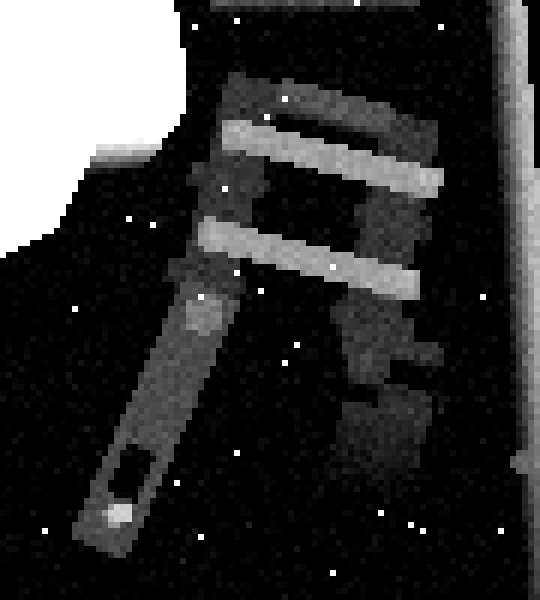

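```bash
cat >> h.py <<'E'
from scipy.spatial.transform import Rotation as Ro
E
python3 - <<'E'
from h import *
d=load('top0');P=cloud(d)
Q=P[150:212,395:450].reshape(-1,3); s=Q[(Q[:,2]>39)&(Q[:,2]<50)]
c,l,_=cv2.kmeans(s[:,:2].astype(np.float32),2,None,(3,50,.1),5,cv2.KMEANS_PP_CENTERS)
# split by line: use direction guess
y=np.array([.28,.96]); x=np.array([.96,-.28]); a=s[:,:2]@x
th=(a.min()+a.max())/2
for m in (a<th,a>=th):
    r=cv2.minAreaRect(s[m][:,:2].astype(np.float32)); print(r, s[m].mean(0), len(s[m]))
    k=s[m][:,:2]-s[m][:,:2].mean(0); w,v=np.linalg.eigh(k.T@k); print(v[:,1])
w=load('wrist0'); o=ctrl.get_obs(); T=np.eye(4); T[:3,:3]=Ro.from_rotvec(o['orientation']).as_matrix(); T[:3,3]=o['ee_pos']
print(np.round(T,3)); print(np.round(np.linalg.inv(T)@w['cam_to_world'],3))
E
```

```text
((546.4544067382812, -270.1602478027344), (98.9199447631836, 13.947797775268555), 74.85615539550781) [ 546.28998094 -270.07344511   41.38170026] 135
[0.26689172 0.96372652]
((596.8707885742188, -266.454833984375), (135.8921661376953, 20.43347930908203), 79.83917236328125) [ 594.10037822 -283.41251259   41.72704804] 136
[0.25854617 0.9659989 ]
[[ 9.54000e-01  3.01000e-01 -0.00000e+00  1.88057e+02]
 [ 3.01000e-01 -9.54000e-01  1.00000e-03 -5.95581e+02]
 [ 0.00000e+00 -1.00000e-03 -1.00000e+00  2.22081e+02]
 [ 0.00000e+00  0.00000e+00  0.00000e+00  1.00000e+00]]
[[-1.00000e-03 -9.64000e-01 -2.68000e-01  7.24670e+01]
 [ 1.00000e+00 -0.00000e+00 -2.00000e-03  5.06000e-01]
 [ 1.00000e-03 -2.68000e-01  9.64000e-01 -1.62032e+02]
 [ 0.00000e+00  0.00000e+00  0.00000e+00  1.00000e+00]]
```

```bash
cat >> h.py <<'E'
def pose():
    o=ctrl.get_obs(); R=Ro.from_rotvec(o['orientation']).as_matrix(); return o,R,np.array(o['ee_pos'])
def plan(p1,yaw1,n=None):
    """rows to go straight to p1 (None entries keep) with tool-down yaw (deg)"""
    o,R,p=pose(); y0=np.degrees(np.arctan2(R[1,0],R[0,0])); 
    p1=np.array([a if b is None else b for a,b in zip(p,p1)],float)
    dy=((yaw1-y0+180)%360-180); L=np.linalg.norm(p1-p)
    n=n or int(max(1,np.ceil(L/40),np.ceil(abs(dy)/6.8)))
    print('t',round(o['t'],2),'p',p.round(1),'yaw',round(y0,1),'zdir',R[:,2].round(3),'F',np.round(o['ft_force'],1),'w',round(o['width'],1),'q',np.round(o['qpos'],2))
    print('dist',round(L,1),'dyaw',round(dy,1),'n',n)
    ys=np.radians(y0+dy*np.arange(n)/n); st=(p1-p)/n; rows=[]
    for a in ys:
        rows.append([round(float(st[0]*np.cos(a)+st[1]*np.sin(a)),1),round(float(st[0]*np.sin(a)-st[1]*np.cos(a)),1),round(float(-st[2]),1),0,0,round(float(-np.radians(dy)/n),3)])
    for i in range(0,n,5): print(rows[i:i+5])
N0=np.array([502.9,-258.2]); NY=np.radians(-15.3)
def nest(x,y,o=None):
    c,s=np.cos(NY),np.sin(NY); return N0+np.array([c*x-s*y,s*x+c*y])
def tonest(p):
    c,s=np.cos(NY),np.sin(NY); d=np.array(p)[:2]-N0; return np.array([c*d[0]+s*d[1],-s*d[0]+c*d[1]])
E
python3 -c "
from h import *
plan((470,-300,260),75)"
```

```text
t 0.15 p [ 188.1 -595.6  222.1] yaw 17.5 zdir [-0.     0.001 -1.   ] F [ 0.5  1.  -0.9] w 88.0 q [-1.28  0.42  1.63 -0.    1.09 -0.02]
dist 410.2 dyaw 57.5 n 11
[[32.5, -17.9, -3.4, 0, 0, -0.091], [34.0, -14.9, -3.4, 0, 0, -0.091], [35.2, -11.7, -3.4, 0, 0, -0.091], [36.2, -8.5, -3.4, 0, 0, -0.091], [36.8, -5.1, -3.4, 0, 0, -0.091]]
[[37.1, -1.8, -3.4, 0, 0, -0.091], [37.1, 1.6, -3.4, 0, 0, -0.091], [36.8, 5.0, -3.4, 0, 0, -0.091], [36.2, 8.3, -3.4, 0, 0, -0.091], [35.3, 11.6, -3.4, 0, 0, -0.091]]
[[34.1, 14.8, -3.4, 0, 0, -0.091]]
```

>>> {"op": "move_arm", "data": {
  "deltas": [
    [32.5,-17.9,-3.4,0,0,-0.091],
    [34,-14.9,-3.4,0,0,-0.091],
    [35.2,-11.7,-3.4,0,0,-0.091],
    [36.2,-8.5,-3.4,0,0,-0.091],
    [36.8,-5.1,-3.4,0,0,-0.091]
  ]
}}

```text
t: 0.57
ee_pos: [314.5, -460.5, 236.9]
orientation: [-2.91, -1.175, 0.003]
ft_force: [0.2, -0.7, 0.3]
width: 87.7
```

>>> {"op": "move_arm", "data": {
  "deltas": [
    [37.1,-1.8,-3.4,0,0,-0.091],
    [37.1,1.6,-3.4,0,0,-0.091],
    [36.8,5,-3.4,0,0,-0.091],
    [36.2,8.3,-3.4,0,0,-0.091],
    [35.3,11.6,-3.4,0,0,-0.091]
  ]
}}

```text
t: 0.98
ee_pos: [444.8, -316.2, 254.0]
orientation: [-2.549, -1.829, 0.002]
ft_force: [0.3, 0.1, 0.8]
width: 87.7
```

```bash
python3 -c "
from h import *
plan((470,-300,260),75)"
```

```text
t 0.98 p [ 444.8 -316.2  254. ] yaw 71.3 zdir [-0.004  0.003 -1.   ] F [0.3 0.1 0.8] w 87.7 q [-0.64  0.27  1.77  0.    1.1  -0.31]
dist 30.6 dyaw 3.7 n 1
[[23.5, 18.7, -6.0, 0, 0, -0.064]]
```

>>> {"op": "move_arm", "data": {
  "deltas": [
    [23.5,18.7,-6,0,0,-0.064],
    [0,0,0,0,0,0],
    [0,0,0,0,0,0]
  ]
}}

```text
t: 1.23
ee_pos: [475.0, -293.3, 260.5]
orientation: [-2.474, -1.928, -0.001]
ft_force: [0.7, -0.7, -0.5]
width: 87.9
```

```bash
python3 -c "
from h import *
d=snap('wrist','w1')
cv2.imwrite('pics/w1.png',cv2.resize(d['frame'][:,:,::-1],(800,500),interpolation=cv2.INTER_CUBIC))
"
```

```text
(no output)
```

View pics/w1.png

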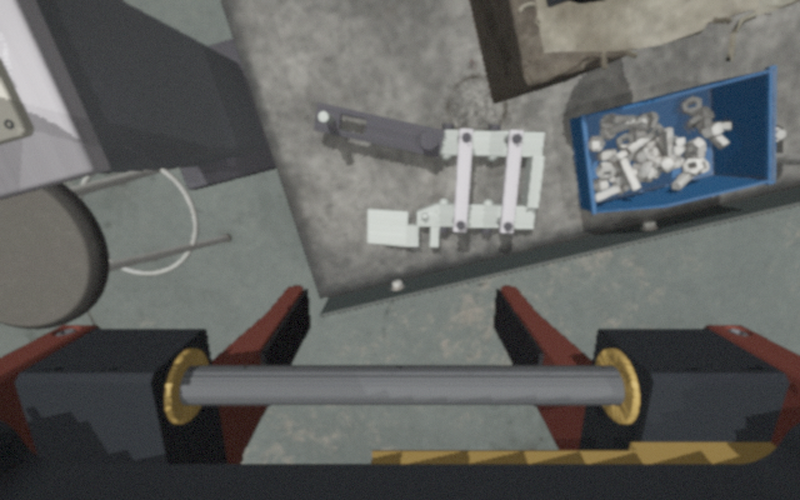

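```bash
python3 -c "
from h import *
d=load('w1')
cv2.imwrite('pics/w1c.png',cv2.resize(d['frame'][75:205,245:445,::-1],None,fx=4,fy=4,interpolation=cv2.INTER_CUBIC))
P=cloud(d); Q=P[75:205,245:445]; z=Q[...,2]; print(np.median(P[150:170,300:330,2]))
m=((z>40)&(z<50)).astype(np.uint8)
n,l,s,c=cv2.connectedComponentsWithStats(m)
for i in range(1,n):
    if s[i,4]>25:
        p=Q[l==i]; k=p[:,:2]-p[:,:2].mean(0); w,v=np.linalg.eigh(k.T@k); print(s[i],p.mean(0).round(1),v[:,1].round(3),cv2.minAreaRect(p[:,:2].astype(np.float32)))
m=((z>10)&(z<17)); 
"
```

```text
-0.051328943408435634
[118  28  16  83 784] [ 544.5 -267.4   41.5] [0.269 0.963] ((544.0546875, -269.0999450683594), (103.2618179321289, 13.9928560256958), 74.52417755126953)
[155  29  19  83 765] [ 592.1 -280.6   41.5] [0.265 0.964] ((591.7060546875, -282.4374694824219), (103.27680206298828, 13.87369441986084), 74.41252899169922)
```

View pics/w1c.png

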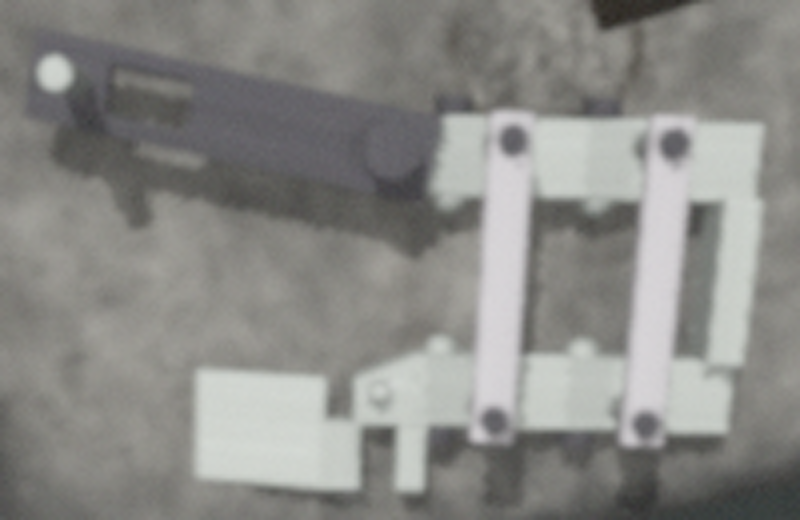

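```bash
python3 -c "
from h import *
N0[:]=[501.5,-257.5]; import h; h.NY=np.radians(-15.6)
d=load('w1'); t=load('top0')
f=lambda u,v:(245+u/4-.4,75+v/4-.4)
for n,u,v,z,e in [('stud',380,392,21,(9,-40)),('pivot',392,148,31.5,(9,40)),('pin',55,73,52,0),('ball oR',439,345,13,(30.5,-26.5)),('ball iR',583,347,13,(80.1,-26.5)),('ball oL',452,200,13,(30.5,26.5)),('br1 bolt L',513,140,47,(45,41)),('br1 R',495,420,47,(45,-41))]:
    p=ray(d,*f(u,v),z); print(n,p.round(1),tonest(p).round(1),e)
print('cam',d['cam_to_world'][:3,3])
print('top pivot',tonest([522.8,-222.26]),'stud',tonest([500.8,-297.8]))
"
```

```text
stud [ 498.4 -297.1   21. ] [  7.7 -39. ] (9, -40)
pivot [ 519.8 -220.1   31.5] [ 7.6 41. ] (9, 40)
pin [ 426.6 -175.1   52. ] [-94.3  59.2] 0
ball oR [ 522.1 -287.6   13. ] [ 27.9 -23.4] (30.5, -26.5)
ball iR [ 570.2 -300.4   13. ] [ 77.8 -22.8] (80.1, -26.5)
ball oL [ 536.8 -241.1   13. ] [29.6 25.3] (30.5, 26.5)
br1 bolt L [ 554.9 -227.    47. ] [43.2 43.8] (45, 41)
br1 R [ 532.  -310.3   47. ] [ 43.5 -42.7] (45, -41)
cam [ 493.09911958 -224.02940617  422.86922351]
top pivot [11.03862819 39.66984103] stud [ 10.16325497 -39.00369532]
```

```bash
sed -i 's/^N0=.*/N0=np.array([501.7,-256.9]); NY=np.radians(-15.6)/' h.py; python3 -c "
from h import *
plan((439.2,-6,200),175)"
```

```text
t 1.28 p [ 474.9 -293.7  260.6] yaw 75.8 zdir [-0.002  0.004 -1.   ] F [ 0.1  0.6 -0. ] w 87.9 q [-0.58  0.28  1.74  0.    1.12 -0.33]
dist 296.2 dyaw 99.2 n 15
[[18.0, -7.0, 4.0, 0, 0, -0.115], [18.7, -4.9, 4.0, 0, 0, -0.115], [19.1, -2.7, 4.0, 0, 0, -0.115], [19.3, -0.5, 4.0, 0, 0, -0.115], [19.2, 1.7, 4.0, 0, 0, -0.115]]
[[18.9, 3.9, 4.0, 0, 0, -0.115], [18.3, 6.1, 4.0, 0, 0, -0.115], [17.5, 8.2, 4.0, 0, 0, -0.115], [16.5, 10.1, 4.0, 0, 0, -0.115], [15.2, 12.0, 4.0, 0, 0, -0.115]]
[[13.7, 13.6, 4.0, 0, 0, -0.115], [12.0, 15.1, 4.0, 0, 0, -0.115], [10.2, 16.4, 4.0, 0, 0, -0.115], [8.3, 17.5, 4.0, 0, 0, -0.115], [6.2, 18.3, 4.0, 0, 0, -0.115]]
```

>>> {"op": "move_arm", "data": {
  "deltas": [
    [18.0,-7.0,0,0,0,-0.115],
    [18.7,-4.9,0,0,0,-0.115],
    [19.1,-2.7,0,0,0,-0.115],
    [19.3,-0.5,0,0,0,-0.115],
    [19.2,1.7,0,0,0,-0.115]
  ]
}}

```text
t: 1.7
ee_pos: [458.1, -202.1, 258.8]
orientation: [-1.818, -2.554, 0.0]
ft_force: [0.3, -0.5, 0.2]
width: 87.6
```

>>> {"op": "move_arm", "data": {
  "deltas": [
    [18.9,3.9,0,0,0,-0.115],
    [18.3,6.1,0,0,0,-0.115],
    [17.5,8.2,0,0,0,-0.115],
    [16.5,10.1,0,0,0,-0.115],
    [15.2,12.0,0,0,0,-0.115]
  ]
}}

```text
t: 2.12
ee_pos: [438.8, -108.1, 257.4]
orientation: [-0.999, -2.968, -0.001]
ft_force: [0.3, -0.3, -0.3]
width: 88.3
```

>>> {"op": "move_arm", "data": {
  "deltas": [
    [13.7,13.6,4.0,0,0,-0.115],
    [12.0,15.1,4.0,0,0,-0.115],
    [10.2,16.4,4.0,0,0,-0.115],
    [8.3,17.5,4.0,0,0,-0.115],
    [6.2,18.3,4.0,0,0,-0.115]
  ]
}}

```text
t: 2.53
ee_pos: [420.5, -14.7, 236.6]
orientation: [-0.095, -3.13, -0.003]
ft_force: [0.4, 0.2, -1.1]
width: 87.6
```

```bash
python3 -c "
from h import *
d=snap('wrist','w2')
plan((439.2,-6,120),175)
print(proj(d,(439.2,-6,30)),proj(d,(548.7,86.4,30)))
"
```

```text
t 2.58 p [419.1 -12.7 235.7] yaw 176.9 zdir [-0.012  0.004 -1.   ] F [-1.9  0.5 -0.7] w 87.9 q [-0.06  0.1   2.04  0.    1.01 -1.58]
dist 117.6 dyaw -1.9 n 3
[[-6.6, 2.6, 38.6, 0, 0, 0.011], [-6.5, 2.7, 38.6, 0, 0, 0.011], [-6.5, 2.7, 38.6, 0, 0, 0.011]]
(np.float64(328.86858427372437), np.float64(194.60807405737486)) (np.float64(400.3316128348844), np.float64(267.80695896592664))
```

View pics/w2.png

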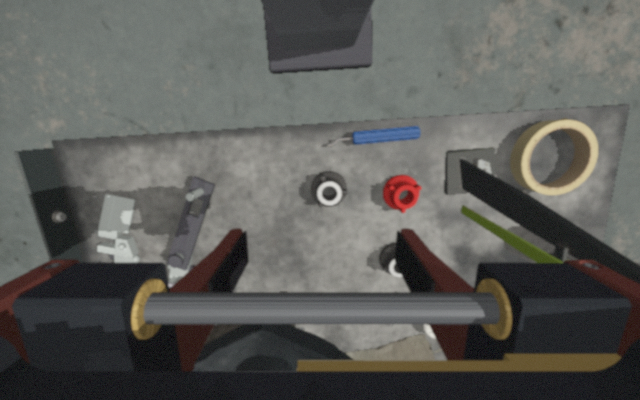

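```bash
python3 -c "
from h import *
d=load('w2'); f=d['frame']
g=f[175:215,310:350].min(-1); m=(g>140); ys,xs=np.nonzero(m); c=(xs.mean()+310,ys.mean()+175); print(c,len(xs),ray(d,*c,30))
r=f[...,0].astype(int)-f[...,1]; m=(r>80); m[:, :370]=0;m[:,440:]=0; m[:170]=0; m[215:]=0
ys,xs=np.nonzero(m); print('red',xs.mean(),ys.mean(),ray(d,xs.mean(),ys.mean(),15))
cv2.imwrite('pics/w2c.png',cv2.resize(f[150:260,290:430,::-1],None,fx=5,fy=5))
"
```

```text
(np.float64(331.5051282051282), np.float64(196.7948717948718)) 390 [442.30366058  -2.77011686  30.        ]
red 401.1980319803198 191.59409594095942 [444.71628579  90.80692873  15.        ]
```

View pics/w2c.png

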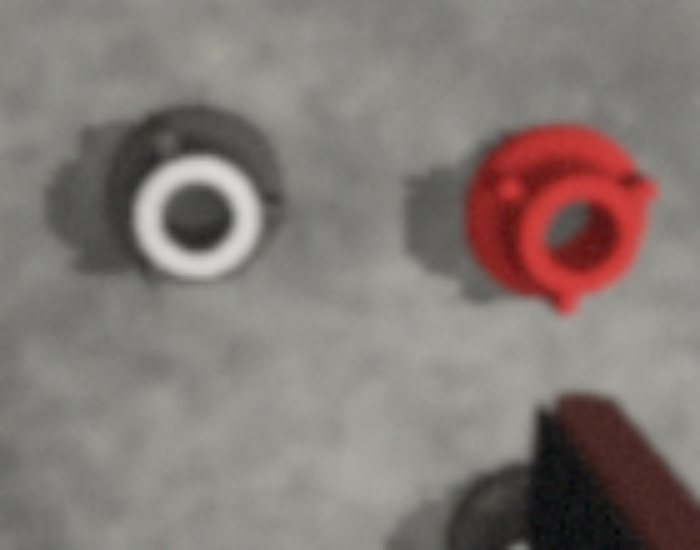

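```bash
python3 -c "
from h import *
plan((438.2,-6.3,60),175)"
```

```text
t 2.58 p [419.1 -12.7 235.7] yaw 176.9 zdir [-0.012  0.004 -1.   ] F [-1.9  0.5 -0.7] w 87.9 q [-0.06  0.1   2.04  0.    1.01 -1.58]
dist 176.9 dyaw -1.9 n 5
[[-3.7, 1.5, 35.1, 0, 0, 0.007], [-3.7, 1.5, 35.1, 0, 0, 0.007], [-3.7, 1.5, 35.1, 0, 0, 0.007], [-3.7, 1.6, 35.1, 0, 0, 0.007], [-3.7, 1.6, 35.1, 0, 0, 0.007]]
```

>>> {"op": "move_arm", "data": {
  "deltas": [
    [-9.5,4,20,0,0,0.015],
    [-9.5,4,35,0,0,0.015],
    [0,0,35,0,0,0],
    [0,0,35,0,0,0],
    [0,0,30,0,0,0]
  ]
}}

```text
t: 3.0
ee_pos: [443.1, -10.2, 81.8]
orientation: [0.156, 3.132, 0.003]
ft_force: [-0.3, 0.1, 0.2]
width: 88.0
```

```bash
python3 -c "
from h import *
plan((438.2,-6.3,4),175)"
```

```text
t 3.0 p [443.1 -10.2  81.8] yaw 174.3 zdir [ 0.006  0.002 -1.   ] F [-0.3  0.1  0.2] w 88.0 q [-0.05  0.4   2.11  0.    0.62 -1.53]
dist 78.0 dyaw 0.7 n 2
[[2.6, 1.7, 38.9, 0, 0, -0.006], [2.6, 1.7, 38.9, 0, 0, -0.006]]
```

>>> {"op": "move_arm", "data": {
  "deltas": [
    [5.2,3.4,25,0,0,0],
    [0,0,25,0,0,0],
    [0,0,15,0,0,0],
    [0,0,0,0,0,0]
  ]
}}

```text
t: 3.33
ee_pos: [433.5, -11.6, 8.5]
orientation: [-0.182, -3.132, -0.002]
ft_force: [0.4, 0.1, 0.4]
width: 88.2
```

```bash
python3 -c "
from h import *
plan((438.2,-6.3,5),175)"
```

```text
t 3.33 p [433.5 -11.6   8.5] yaw 173.3 zdir [-0.004  0.001 -1.   ] F [0.4 0.1 0.4] w 88.2 q [-0.06  0.56  2.14  0.    0.44 -1.51]
dist 7.9 dyaw 1.7 n 1
[[-4.0, 5.8, 3.5, 0, 0, -0.029]]
```

>>> {"op": "move_arm", "data": {
  "deltas": [
    [-4,5.8,3.5,0,0,0],
    [0,0,0,0,0,0]
  ]
}}

```text
t: 3.5
ee_pos: [437.8, -8.1, 4.6]
orientation: [-0.192, -3.13, -0.002]
ft_force: [0.7, 0.2, 1.0]
width: 87.5
```

```bash
python3 -c "
from h import *
plan((438.2,-6.3,5),175)"
```

```text
t 3.5 p [437.8  -8.1   4.6] yaw 173.0 zdir [-0.006  0.001 -1.   ] F [0.7 0.2 1. ] w 87.5 q [-0.05  0.57  2.13  0.    0.44 -1.5 ]
dist 1.9 dyaw 2.0 n 1
[[-0.2, 1.8, -0.4, 0, 0, -0.035]]
```

Close enough; grip.

>>> {"op": "move_arm", "data": {
  "deltas": [
    [0,0,0,0,0,0],
    [0,0,0,0,0,0],
    [0,0,0,0,0,0],
    [0,0,0,0,0,0],
    [0,0,0,0,0,0]
  ],
  "hand": 1
}}

```text
t: 3.92
ee_pos: [441.3, -8.8, 8.6]
orientation: [0.195, 3.134, 0.001]
ft_force: [0.0, 0.6, -0.5]
width: 57.6
```

```bash
python3 -c "
from h import *
plan(list(nest(-45,0))+[90],75)"
```

```text
t 3.92 p [441.3  -8.8   8.6] yaw 172.9 zdir [ 0.002  0.001 -1.   ] F [ 0.   0.6 -0.5] w 57.6 q [-0.05  0.56  2.13  0.    0.45 -1.5 ]
dist 250.2 dyaw -97.9 n 15
[[-3.1, -15.5, -5.4, 0, 0, 0.114], [-4.8, -15.0, -5.4, 0, 0, 0.114], [-6.5, -14.4, -5.4, 0, 0, 0.114], [-8.1, -13.5, -5.4, 0, 0, 0.114], [-9.6, -12.5, -5.4, 0, 0, 0.114]]
[[-10.9, -11.4, -5.4, 0, 0, 0.114], [-12.2, -10.1, -5.4, 0, 0, 0.114], [-13.2, -8.6, -5.4, 0, 0, 0.114], [-14.1, -7.0, -5.4, 0, 0, 0.114], [-14.8, -5.4, -5.4, 0, 0, 0.114]]
[[-15.3, -3.7, -5.4, 0, 0, 0.114], [-15.7, -1.9, -5.4, 0, 0, 0.114], [-15.8, -0.1, -5.4, 0, 0, 0.114], [-15.7, 1.7, -5.4, 0, 0, 0.114], [-15.4, 3.4, -5.4, 0, 0, 0.114]]
```

>>> {"op": "move_arm", "data": {
  "deltas": [
    [0,0,4,0,0,0],
    [0,0,0,0,0,0],
    [0,0,0,0,0,0]
  ],
  "hand": 1
}}

```text
t: 4.17
ee_pos: [441.9, -8.5, 5.1]
orientation: [0.195, 3.132, 0.002]
ft_force: [-0.4, 0.0, -4.0]
width: 45.5
```

>>> {"op": "move_arm", "data": {
  "deltas": [
    [0,0,0,0,0,0]
  ]
}}

```text
t: 4.25
ee_pos: [441.5, -8.4, 4.8]
orientation: [0.195, 3.133, 0.002]
ft_force: [1.0, -0.5, -1.4]
width: 45.1
```

```bash
python3 -c "
from h import *
d=snap('wrist','w3'); s=snap('side','s3')
cv2.imwrite('pics/s3c.png',cv2.resize(s['frame'][190:310,250:400,::-1],None,fx=5,fy=5))
plan((438.2,-6.3,5),175)"
```

```text
t 4.35 p [441.5  -8.5   4.8] yaw 172.9 zdir [ 0.003  0.001 -1.   ] F [-0.8 -0.6 -3.1] w 45.4 q [-0.05  0.57  2.13  0.    0.44 -1.5 ]
dist 3.9 dyaw 2.1 n 1
[[3.5, 1.7, -0.2, 0, 0, -0.037]]
```

View pics/w3.png

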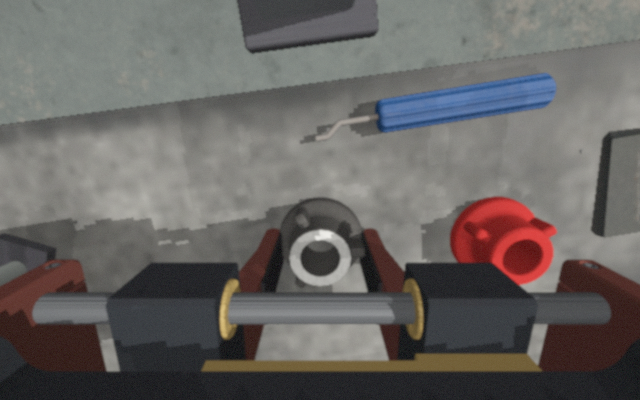

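View pics/s3c.png

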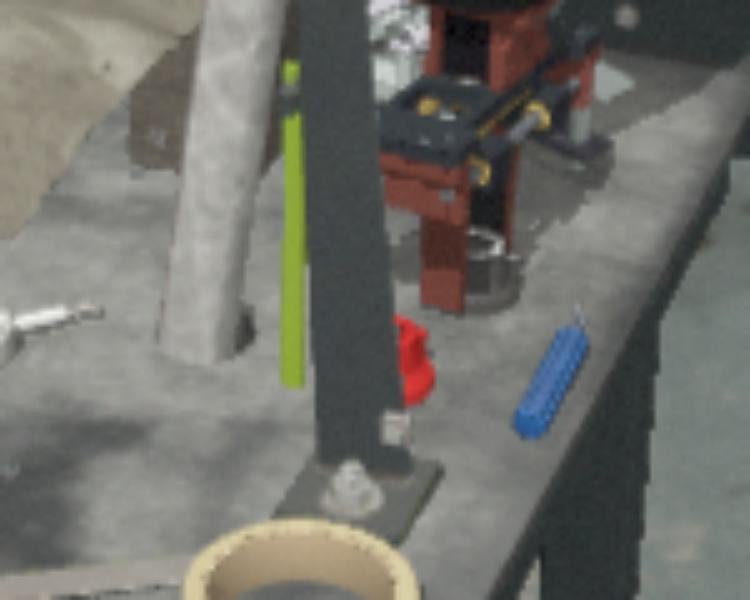

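```bash
python3 -c "
from h import *
d=load('w3')
cv2.imwrite('pics/w3c.png',cv2.resize(d['frame'][180:300,250:400,::-1],None,fx=5,fy=5))
print(ray(d,320,257,30)); P=cloud(d); 
for (u,v) in [(320,235),(300,257),(341,257),(320,279),(275,240),(367,240),(262,260)]: print(u,v,P[v-1:v+2,u-1:u+2].reshape(-1,3).mean(0).round(1))
"
```

```text
[435.78571195  -8.95166815  30.        ]
320 235 [423.6  -7.4  30.8]
300 257 [435.  -19.1  28.9]
341 257 [437.    1.6  30.2]
320 279 [448.  -10.5  30.3]
275 240 [427.  -31.8  22. ]
367 240 [433.6  16.5  20.8]
262 260 [426.5 -34.2  45.2]
```

View pics/w3c.png

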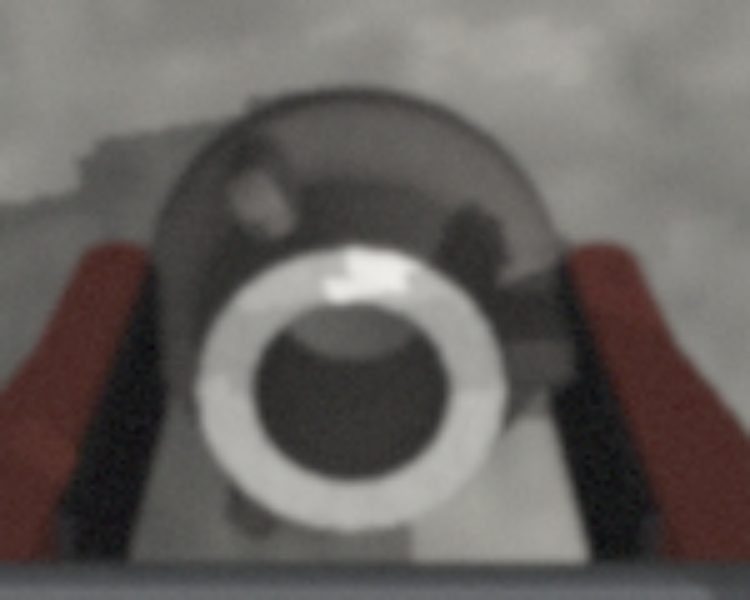

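>>> {"op": "move_arm", "data": {
  "deltas": [
    [0,0,-8,0,0,0],
    [0,0,-8,0,0,0],
    [0,0,0,0,0,0]
  ]
}}

```text
t: 4.6
ee_pos: [440.4, -8.5, 21.4]
orientation: [-0.195, -3.136, -0.002]
ft_force: [0.7, -0.7, -3.5]
width: 45.8
```

```bash
python3 -c "
from h import *
d=snap('wrist','w4');s=snap('side','s4')
a=cv2.resize(d['frame'][180:300,250:400,::-1],None,fx=3,fy=3); b=cv2.resize(s['frame'][190:310,300:450,::-1],None,fx=3,fy=3)
cv2.imwrite('pics/w4c.png',np.vstack([a,b])[:600] if 0 else np.hstack([a,b])[:, :800])
P=cloud(d)
for (u,v) in [(320,235),(300,257),(341,257),(320,279)]: print(u,v,P[v-1:v+2,u-1:u+2].reshape(-1,3).mean(0).round(1))
plan((438.2,-6.3,5),175)"
```

```text
320 235 [422.7  -7.5  47.1]
300 257 [434.  -19.2  45.6]
341 257 [436.    1.5  46.8]
320 279 [447.  -10.6  46.7]
t 4.7 p [440.2  -8.5  20.8] yaw 172.9 zdir [-0.     0.001 -1.   ] F [-0.9 -0.9 -4.6] w 45.5 q [-0.05  0.53  2.13  0.    0.48 -1.5 ]
dist 16.1 dyaw 2.1 n 1
[[2.3, 1.9, 15.8, 0, 0, -0.037]]
```

View pics/w4c.png

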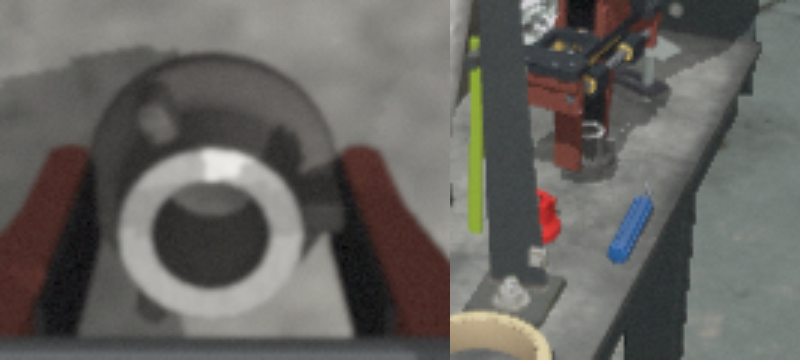

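>>> {"op": "move_arm", "data": {
  "deltas": [
    [0,0,-40,0,0,0],
    [0,-15,-40,0,0,0],
    [0,-38,0,0,0,0],
    [0,-40,0,0,0,0],
    [0,-40,0,0,0,0]
  ]
}}

```text
t: 5.12
ee_pos: [421.8, -139.6, 99.6]
orientation: [-0.178, -3.125, -0.0]
ft_force: [0.7, -0.5, -3.3]
width: 45.5
```

```bash
python3 -c "
from h import *
plan(list(nest(-60,0))+[90],75)"
```

```text
t 5.12 p [ 421.8 -139.6   99.6] yaw 173.5 zdir [-0.011  0.001 -1.   ] F [ 0.7 -0.5 -3.3] w 45.5 q [-0.34  0.37  2.09 -0.    0.68 -1.8 ]
dist 103.9 dyaw -98.5 n 15
[[-2.2, -6.5, 0.6, 0, 0, 0.115], [-3.0, -6.2, 0.6, 0, 0, 0.115], [-3.7, -5.9, 0.6, 0, 0, 0.115], [-4.3, -5.4, 0.6, 0, 0, 0.115], [-4.9, -4.9, 0.6, 0, 0, 0.115]]
[[-5.4, -4.3, 0.6, 0, 0, 0.115], [-5.9, -3.6, 0.6, 0, 0, 0.115], [-6.2, -2.9, 0.6, 0, 0, 0.115], [-6.5, -2.2, 0.6, 0, 0, 0.115], [-6.7, -1.4, 0.6, 0, 0, 0.115]]
[[-6.9, -0.7, 0.6, 0, 0, 0.115], [-6.9, 0.1, 0.6, 0, 0, 0.115], [-6.8, 0.9, 0.6, 0, 0, 0.115], [-6.7, 1.7, 0.6, 0, 0, 0.115], [-6.5, 2.4, 0.6, 0, 0, 0.115]]
```

>>> {"op": "move_arm", "data": {
  "deltas": [
    [-5,-38,0,0,0,0],
    [-5,-38,0,0,0,0.11],
    [0,-10,0,0,0,0.12],
    [0,0,0,0,0,0.12],
    [0,0,0,0,0,0.12]
  ]
}}

```text
t: 5.53
ee_pos: [419.4, -238.3, 100.8]
orientation: [-0.927, -2.995, 0.008]
ft_force: [-0.3, -0.2, -3.9]
width: 45.7
```

>>> {"op": "move_arm", "data": {
  "deltas": [
    [0,0,0,0,0,0.12],
    [0,0,0,0,0,0.12],
    [0,0,0,0,0,0.12],
    [0,0,0,0,0,0.12],
    [0,0,0,0,0,0.12]
  ]
}}

```text
t: 5.95
ee_pos: [417.1, -239.2, 99.8]
orientation: [-1.8, -2.567, 0.01]
ft_force: [0.1, 0.7, -4.0]
width: 45.3
```

```bash
python3 -c "
from h import *
plan(list(nest(-60,-5))+[90],75)"
```

```text
t 5.95 p [ 417.1 -239.2   99.8] yaw 109.9 zdir [-0.009 -0.002 -1.   ] F [ 0.1  0.7 -4. ] w 45.3 q [-0.54  0.41  2.02 -0.01  0.72 -0.88]
dist 28.0 dyaw -34.9 n 6
[[-2.4, 3.6, 1.6, 0, 0, 0.102], [-2.1, 3.9, 1.6, 0, 0, 0.102], [-1.7, 4.0, 1.6, 0, 0, 0.102], [-1.2, 4.2, 1.6, 0, 0, 0.102], [-0.8, 4.3, 1.6, 0, 0, 0.102]]
[[-0.4, 4.4, 1.6, 0, 0, 0.102]]
```

>>> {"op": "move_arm", "data": {
  "deltas": [
    [-2.4,3.6,5,0,0,0.102],
    [-2.1,3.9,5,0,0,0.102],
    [-1.7,4,5,0,0,0.102],
    [-1.2,4.2,5,0,0,0.102],
    [-0.8,4.3,5,0,0,0.102]
  ]
}}

```text
t: 6.37
ee_pos: [436.7, -244.2, 73.7]
orientation: [-2.418, -1.996, 0.014]
ft_force: [-0.5, -0.2, -3.9]
width: 45.8
```

>>> {"op": "move_arm", "data": {
  "deltas": [
    [-0.4,4,5,0,0,0.102],
    [0,0,0,0,0,0]
  ]
}}

```text
t: 6.53
ee_pos: [440.4, -245.1, 67.4]
orientation: [-2.524, -1.858, 0.015]
ft_force: [0.0, -0.3, -4.0]
width: 45.6
```

```bash
python3 -c "
from h import *
d=snap('wrist','w5')
cv2.imwrite('pics/w5.png',cv2.resize(d['frame'][:,:,::-1],(800,500),interpolation=cv2.INTER_CUBIC))
plan(list(nest(-60,-5))+[7],74.4)"
```

```text
t 6.58 p [ 440.  -245.    67.6] yaw 73.0 zdir [-0.012  0.    -1.   ] F [-0.2 -0.1 -4.8] w 45.2 q [-0.53  0.5   1.98 -0.01  0.67 -0.22]
dist 60.7 dyaw 1.4 n 2
[[0.1, 1.3, 30.3, 0, 0, -0.012], [0.1, 1.3, 30.3, 0, 0, -0.012]]
```

View pics/w5.png

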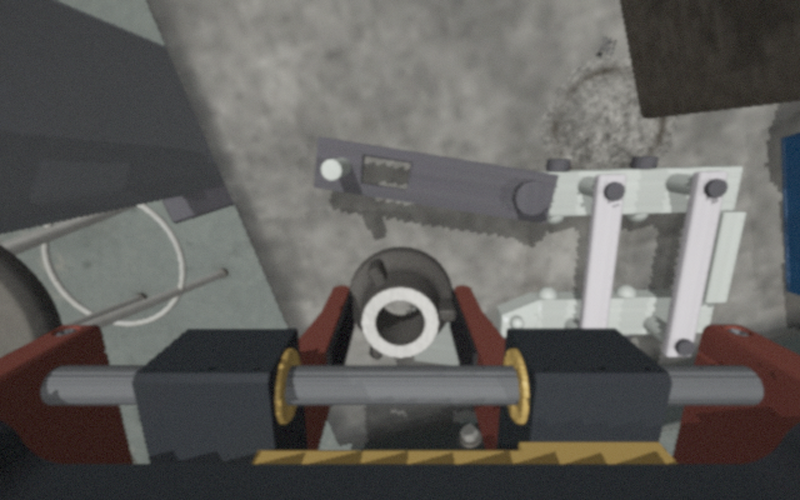

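```bash
python3 -c "
from h import *
d=load('w5')
for n,u,v,z,e in [('pivot',532,197,31.5,(9,40)),('br1 bolt L',614,190,47,(45,41)),('br2 L',717,188,47,(95,41)),('br2 R',684,347,47,(95,-41)),('ball oL',558,213,13,0),('iL',640,217,13,0),('oR',547,295,12,0),('iR',628,293,12,0),('pin',331,169,52,0),('cast',401,322,30+62.5,0)]:
    p=ray(d,u/1.25-.1,v/1.25-.1,z); print(n,p.round(1),tonest(p).round(1),e)
P=cloud(d); z=P[...,2]; m=((z>38)&(z<50)).astype(np.uint8); m[:,:440]=0; m[264:]=0
n,l,s,c=cv2.connectedComponentsWithStats(m)
for i in range(1,n):
    if s[i,4]>100:
        p=P[l==i]; r=cv2.minAreaRect(p[:,:2].astype(np.float32)); print(s[i],p.mean(0),r, tonest(r[0]))
"
```

```text
pivot [ 519.9 -220.4   31.5] [ 7.7 40.1] (9, 40)
br1 bolt L [ 554.1 -225.3   47. ] [42.  44.5] (45, 41)
br2 L [ 601.4 -239.    47. ] [91.3 44. ] (95, 41)
br2 R [ 577.5 -321.7   47. ] [ 90.4 -42.1] (95, -41)
ball oL [ 537.7 -238.2   13. ] [29.7 27.7] 0
iL [ 583.  -254.7   13. ] [77.8 24. ] 0
oR [ 521.7 -287.9   12. ] [ 27.6 -24.5] 0
iR [ 570.1 -301.3   12. ] [ 77.8 -24.3] 0
pin [ 427.  -175.1   52. ] [-94.   58.7] 0
cast [ 441.5 -240.9   92.5] [-62.3  -0.8] 0
[ 532    0   35   91 1500] [ 594.56152887 -175.71069824   44.14001383] ((594.7372436523438, -176.24745178222656), (3.8988988399505615, 51.503238677978516), 4.201056957244873) [ 67.92092161 102.70107423]
[ 535  137   48  127 3010] [ 593.91132405 -271.12030884   40.77061274] ((594.1824340820312, -274.44580078125), (87.2092056274414, 15.753837585449219), 74.6731948852539) [93.79403219  7.97090107]
[ 465  139   37  124 2804] [ 546.65007234 -257.06613489   40.92626934] ((546.5919799804688, -259.9106750488281), (84.89999389648438, 14.872965812683105), 74.45858764648438) [44.04790486  9.1725737 ]
```

```bash
python3 -c "
from h import *
plan(list(nest(-45,-4))+[7],74.4,4)"
```

```text
t 6.58 p [ 440.  -245.    67.6] yaw 73.0 zdir [-0.012  0.    -1.   ] F [-0.2 -0.1 -4.8] w 45.2 q [-0.53  0.5   1.98 -0.01  0.67 -0.22]
dist 63.2 dyaw 1.4 n 4
[[0.4, 4.4, 15.2, 0, 0, -0.006], [0.4, 4.4, 15.2, 0, 0, -0.006], [0.3, 4.4, 15.2, 0, 0, -0.006], [0.3, 4.4, 15.2, 0, 0, -0.006]]
```

>>> {"op": "move_arm", "data": {
  "deltas": [
    [0.4,4.4,15,-0.011,0.004,-0.006],
    [0.4,4.4,15,0,0,-0.006],
    [0.3,4.4,15,0,0,-0.006],
    [0.3,4.4,8,0,0,-0.006],
    [0,0,0,0,0,0]
  ]
}}

```text
t: 7.0
ee_pos: [457.1, -248.7, 14.4]
orientation: [2.484, 1.922, 0.001]
ft_force: [0.4, 0.5, -3.6]
width: 45.5
```

```bash
python3 -c "
from h import *
plan(list(nest(-45,-4))+[6],74.4)"
```

```text
t 7.0 p [ 457.1 -248.7   14.4] yaw 75.5 zdir [ 0.001 -0.    -1.   ] F [ 0.4  0.5 -3.6] w 45.5 q [-0.52  0.61  1.96  0.    0.57 -0.27]
dist 8.4 dyaw -1.1 n 1
[[0.1, 0.2, 8.4, 0, 0, 0.018]]
```

>>> {"op": "move_arm", "data": {
  "deltas": [
    [0,0,7.5,0,0,0.01],
    [0,0,0,0,0,0]
  ]
}}

```text
t: 7.17
ee_pos: [456.8, -248.5, 6.9]
orientation: [2.493, 1.912, 0.001]
ft_force: [0.3, 1.3, -4.7]
width: 45.4
```

>>> {"op": "move_arm", "data": {
  "deltas": [
    [0,0,0,0,0,0],
    [0,0,0,0,0,0],
    [0,0,0,0,0,0]
  ],
  "hand": -0.5
}}

```text
t: 7.42
ee_pos: [457.7, -249.1, 8.6]
orientation: [2.49, 1.912, 0.002]
ft_force: [1.1, -0.3, -0.4]
width: 62.0
```

>>> {"op": "move_arm", "data": {
  "deltas": [
    [0,0,-30,0,0,0],
    [0,-10,-30,0,0,0],
    [1,-25,0,0,0,0],
    [0,-25,0,0,0,0],
    [0,0,0,0,0,0]
  ],
  "hand": 1
}}

```text
t: 7.83
ee_pos: [400.6, -233.5, 73.5]
orientation: [2.483, 1.91, 0.006]
ft_force: [-0.8, 0.8, -0.4]
width: 35.6
```

```bash
python3 -c "
from h import *
d=snap('wrist','w6')
cv2.imwrite('pics/w6.png',cv2.resize(d['frame'][:,:,::-1],(800,500),interpolation=cv2.INTER_CUBIC))
plan(list(nest(-95,0.5))+[5],74.4)"
```

```text
t 7.88 p [ 403.  -234.6   73.9] yaw 75.1 zdir [ 0.011 -0.006 -1.   ] F [ 0.5 -0.5  0.6] w 31.7 q [-0.55  0.44  2.07  0.    0.61 -0.29]
dist 69.4 dyaw -0.7 n 2
[[2.8, 3.1, 34.4, 0, 0, 0.006], [2.8, 3.1, 34.4, 0, 0, 0.006]]
```

View pics/w6.png

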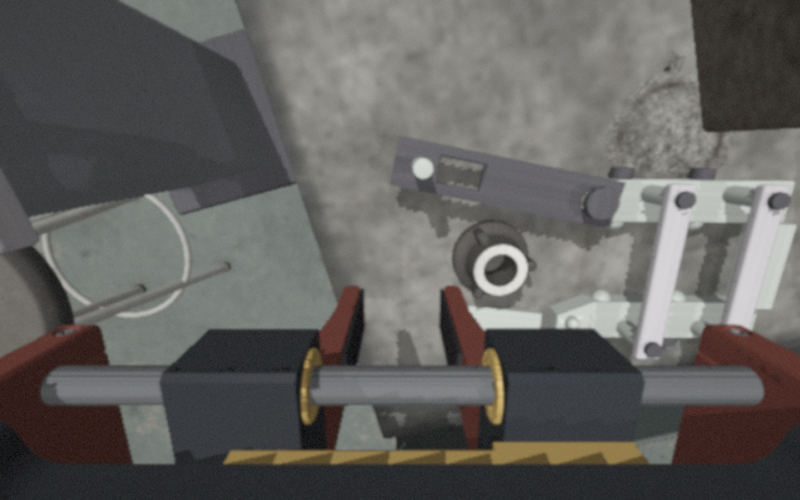

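```bash
python3 -c "
from h import *
d=load('w6'); print(tonest(ray(d,500/1.25,268/1.25,30)))
for n,u,v,z,e in [('pivot',598,205,31.5,(9,40)),('stud',574,322,21,(9,-40)),('br1 bolt L',685,201,47,(45,41)),('br1 R',653,351,47,0)]:
    p=ray(d,u/1.25-.1,v/1.25-.1,z); print(n,p.round(1),tonest(p).round(1),e)
"
```

```text
[-45.92796841   0.6896307 ]
pivot [ 517.  -221.1   31.5] [ 5.1 38.6] (9, 40)
stud [ 498.3 -295.4   21. ] [  7. -38.] (9, -40)
br1 bolt L [ 553.  -226.2   47. ] [41.1 43.4] (45, 41)
br1 R [ 530.1 -309.5   47. ] [ 41.5 -43.1] 0
```

>>> {"op": "move_arm", "data": {
  "deltas": [
    [3,3,10,0,0,0.005],
    [3,3,10,0,0,0.005],
    [0,0,20,0,0,0],
    [0,0,20,0,0,0]
  ]
}}

```text
t: 8.22
ee_pos: [419.2, -234.1, 15.0]
orientation: [2.482, 1.884, 0.017]
ft_force: [-0.1, -0.2, 0.3]
width: 5.0
```

```bash
python3 -c "
from h import *
plan(list(nest(-95,0.5))+[5],74.4)"
```

```text
t 8.22 p [ 419.2 -234.1   15. ] yaw 74.4 zdir [ 0.024 -0.014 -1.   ] F [-0.1 -0.2  0.3] w 5.0 q [-0.53  0.57  2.06  0.    0.48 -0.26]
dist 13.8 dyaw -0.0 n 1
[[0.7, -9.4, 10.0, 0, 0, 0.0]]
```

Add to h.py:
```python
def tilt():
    o,R,p=pose(); z=R[:,2]; a=np.cross(z,[0,0,-1]); r=R.T@a; print('tiltfix',r.round(3), 'nest',tonest(p).round(1)); return r
```

```text
(no output)
```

>>> {"op": "move_arm", "data": {
  "deltas": [
    [0.7,-9,0,0.027,0.007,0],
    [0,0,9.5,0,0,0],
    [0,0,0,0,0,0]
  ]
}}

```text
t: 8.47
ee_pos: [411.4, -230.0, 0.4]
orientation: [-2.495, -1.896, 0.005]
ft_force: [0.3, -0.4, 1.3]
width: 0.2
```

```bash
python3 -c "
from h import *
tilt();plan(list(nest(-60,0.5))+[5],74.4)"
```

```text
tiltfix [-0.009 -0.002 -0.   ] nest [-94.2   1.7]
t 8.47 p [ 4.114e+02 -2.300e+02  4.000e-01] yaw 74.5 zdir [-0.008  0.005 -1.   ] F [ 0.3 -0.4  1.3] w 0.2 q [-0.53  0.6   2.06  0.    0.49 -0.26]
dist 34.5 dyaw -0.1 n 1
[[-1.2, 34.2, -4.6, 0, 0, 0.001]]
```

>>> {"op": "move_arm", "data": {
  "deltas": [
    [0,0,-5,-0.009,-0.002,0],
    [-0.3,15,0,0,0,0],
    [-0.3,15,0,0,0,0],
    [-0.3,15,0,0,0,0],
    [0,10,0,0,0,0]
  ]
}}

```text
t: 8.88
ee_pos: [459.6, -241.9, 3.9]
orientation: [-2.487, -1.89, 0.012]
ft_force: [-5.6, 1.4, 5.5]
width: 0.6
```

```bash
python3 -c "
from h import *
tilt();plan(list(nest(-20,0.5))+[5],74.4)"
```

```text
tiltfix [-0.018 -0.005  0.   ] nest [-44.6   3.1]
t 8.88 p [ 459.6 -241.9    3.9] yaw 74.5 zdir [-0.016  0.009 -1.   ] F [-5.6  1.4  5.5] w 0.6 q [-0.51  0.63  1.95  0.    0.58 -0.24]
dist 24.7 dyaw -0.1 n 1
[[-2.6, 24.6, -1.1, 0, 0, 0.001]]
```

>>> {"op": "move_arm", "data": {
  "deltas": [
    [-2,10,0,-0.018,-0.005,0],
    [-1,10,0,0,0,0],
    [0,10,0,0,0,0]
  ]
}}

```text
t: 9.13
ee_pos: [481.6, -249.1, 3.4]
orientation: [-2.486, -1.892, 0.014]
ft_force: [-16.2, 1.8, 21.2]
width: 0.4
```

```bash
python3 -c "
from h import *
tilt();plan(list(nest(6.5,0.5))+[5],74.4)
d=snap('wrist','w7')
cv2.imwrite('pics/w7.png',cv2.resize(d['frame'][:,:,::-1],(800,500),interpolation=cv2.INTER_CUBIC))"
```

```text
tiltfix [-0.019 -0.003 -0.   ] nest [-21.5   2.1]
t 9.13 p [ 481.6 -249.1    3.4] yaw 74.5 zdir [-0.017  0.008 -1.   ] F [-16.2   1.8  21.2] w 0.4 q [-0.5   0.65  1.9  -0.    0.61 -0.23]
dist 28.1 dyaw -0.1 n 1
[[-1.6, 28.0, -1.6, 0, 0, 0.003]]
```

View pics/w7.png

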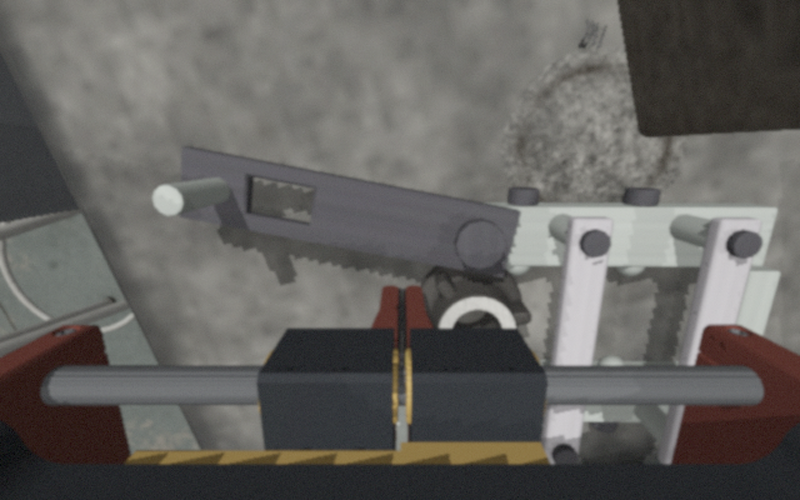

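>>> {"op": "move_arm", "data": {
  "deltas": [
    [-0.6,8,-2,-0.02,-0.003,0],
    [-0.5,8,-1,-0.01,0,0]
  ]
}}

```text
t: 9.35
ee_pos: [492.8, -252.3, 5.2]
orientation: [-2.498, -1.903, -0.002]
ft_force: [-7.1, 2.0, 4.0]
width: 0.5
```

```bash
python3 -c "
from h import *
d=load('w7'); print(tonest(ray(d,477/1.25,325/1.25,30)), tonest(ray(d,481/1.25,244/1.25,31.5)))
tilt();plan(list(nest(6.5,0.5))+[5],74.4)"
```

```text
[9.09622518 6.05478878] [ 8.44019341 39.92860167]
tiltfix [-0.001 -0.002 -0.   ] nest [-9.8  2. ]
t 9.35 p [ 492.8 -252.3    5.2] yaw 74.6 zdir [-0.     0.002 -1.   ] F [-7.1  2.   4. ] w 0.5 q [-0.5   0.66  1.88  0.    0.6  -0.23]
dist 16.3 dyaw -0.2 n 1
[[-1.6, 16.3, 0.2, 0, 0, 0.004]]
```

>>> {"op": "move_arm", "data": {
  "deltas": [
    [-0.6,8,0,0,0,0],
    [-0.5,8,0,0,0,0],
    [-0.3,3,0,0,0,0]
  ]
}}

```text
t: 9.6
ee_pos: [496.9, -252.8, 4.9]
orientation: [-2.473, -1.887, 0.023]
ft_force: [-4.4, 0.1, 5.1]
width: 0.1
```

```bash
python3 -c "
from h import *
tilt();plan(list(nest(7.5,0.5))+[5],74.4)"
```

```text
tiltfix [-0.034 -0.007 -0.   ] nest [-5.7  2.6]
t 9.6 p [ 496.9 -252.8    4.9] yaw 74.7 zdir [-0.031  0.016 -0.999] F [-4.4  0.1  5.1] w 0.1 q [-0.49  0.67  1.85 -0.    0.65 -0.22]
dist 13.4 dyaw -0.3 n 1
[[-2.2, 13.2, -0.1, 0, 0, 0.005]]
```

>>> {"op": "move_arm", "data": {
  "deltas": [
    [-1,8,0,-0.034,-0.007,0],
    [-0.5,8,0,-0.01,0,0],
    [0,3,0,0,0,0]
  ]
}}

```text
t: 9.85
ee_pos: [503.7, -255.0, 4.5]
orientation: [-2.486, -1.899, 0.009]
ft_force: [-3.4, 0.0, 4.3]
width: 0.7
```

```bash
python3 -c "
from h import *
tilt();plan(list(nest(7.5,0.5))+[5],74.4)"
```

```text
tiltfix [-0.014 -0.003 -0.   ] nest [1.4 2.4]
t 9.85 p [ 503.7 -255.     4.5] yaw 74.8 zdir [-0.013  0.007 -1.   ] F [-3.4  0.   4.3] w 0.7 q [-0.49  0.67  1.85  0.    0.64 -0.22]
dist 6.4 dyaw -0.4 n 1
[[-1.9, 6.0, -0.5, 0, 0, 0.006]]
```

>>> {"op": "move_arm", "data": {
  "deltas": [
    [-1,8,0,-0.02,-0.003,0],
    [0,3,0,0,0,0]
  ]
}}

```text
t: 10.02
ee_pos: [509.7, -257.0, 4.3]
orientation: [-2.493, -1.905, 0.002]
ft_force: [-7.3, -2.0, 4.7]
width: 0.7
```

```bash
python3 -c "
from h import *
tilt();plan(list(nest(7.5,0.5))+[5],74.4)
d=snap('wrist','w8')
cv2.imwrite('pics/w8.png',cv2.resize(d['frame'][:,:,::-1],(800,500),interpolation=cv2.INTER_CUBIC))"
```

```text
tiltfix [-0.004 -0.002 -0.   ] nest [7.7 2. ]
t 10.02 p [ 509.7 -257.     4.3] yaw 74.8 zdir [-0.003  0.003 -1.   ] F [-7.3 -2.   4.7] w 0.7 q [-0.49  0.67  1.84  0.    0.63 -0.22]
dist 1.7 dyaw -0.4 n 1
[[-1.5, -0.2, -0.7, 0, 0, 0.007]]
```

View pics/w8.png

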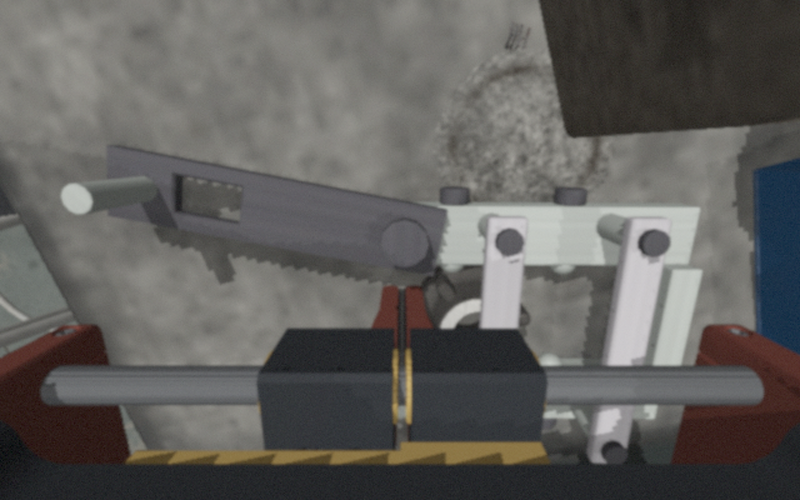

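```bash
python3 -c "
from h import *
d=load('w8'); f=d['frame']
for c in [(477,325),(470,325)]: print(tonest(ray(d,c[0]/1.25,c[1]/1.25,30)))
for n,u,v,z in [('pivot',404,243,31.5),('b1L',510,241,47),('b2L',654,242,47),('br1 near edge@z45',485,290,45),('finger tip right edge z?',430,300,30)]: print(n,tonest(ray(d,u/1.25,v/1.25,z)))
P=cloud(d)
for u,v in [(350,245),(355,240),(365,243),(378,255),(342,240),(325,240),(330,250)]: print(u,v,P[v,u].round(1),tonest(P[v,u]).round(1))
cv2.imwrite('pics/w8c.png',cv2.resize(f[200:280,290:430,::-1],None,fx=5.7,fy=5.7,interpolation=cv2.INTER_CUBIC))
"
```

```text
[38.14384531  5.45590929]
[35.31164376  5.43076936]
pivot [ 8.30642673 39.86237403]
b1L [43.51398127 44.71173703]
b2L [91.2690681  44.72063353]
br1 near edge@z45 [36.82691427 26.46717466]
finger tip right edge z? [18.82761812 16.19371377]
350 245 [ 526.2 -255.5   17.4] [23.2  8. ]
355 240 [ 529.5 -252.1   20.2] [25.5 12.1]
365 243 [ 533.9 -250.8   29.7] [29.4 14.5]
378 255 [ 5.409e+02 -2.746e+02 -5.000e-01] [42.5 -6.5]
342 240 [ 522.4 -254.5   10.3] [19.3  7.9]
325 240 [ 514.4 -246.5   23.7] [ 9.5 13.4]
330 250 [ 516.5 -247.8   34.3] [11.8 12.7]
```

View pics/w8c.png

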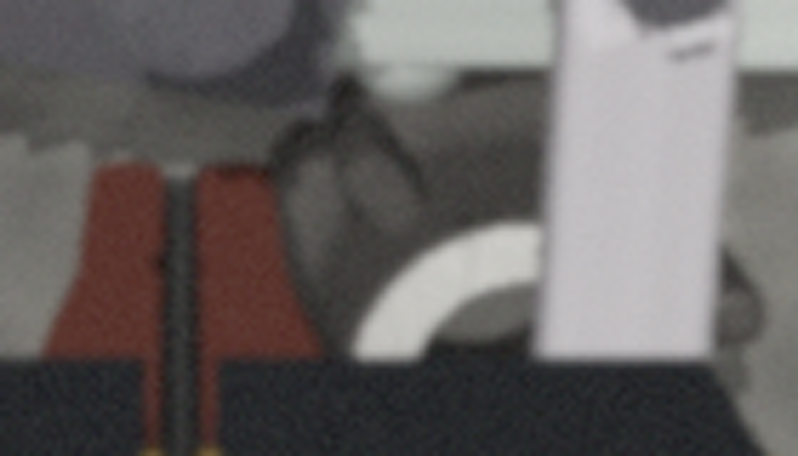

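```bash
python3 -c "
from h import *
d=load('w8')
# outer ring arc points in crop
pts=[(357,345),(385,305),(420,265),(460,240),(500,227),(535,222)]
N=np.array([tonest(ray(d,290+u/5.7-.4,200+v/5.7-.4,30)) for u,v in pts]); print(N.round(1))
from scipy.optimize import least_squares
for r in (14,15,16):
  s=least_squares(lambda c:np.hypot(*(N-c).T)-r,[35,0]); print(r,s.x.round(1),s.cost.round(2))
"
```

```text
[[23.3  5.3]
 [25.6  9.2]
 [28.5 13. ]
 [31.9 15.4]
 [35.4 16.6]
 [38.4 17.1]]
14 [37.7  2.8] 0.37
15 [38.4  1.9] 0.2
16 [39.1  1. ] 0.11
```

>>> {"op": "move_arm", "data": {
  "deltas": [
    [-1,6,0,0,0,0],
    [-0.5,5,0,-0.01,0,0],
    [0,2,0,0,0,0]
  ]
}}

```text
t: 10.32
ee_pos: [515.0, -258.7, 4.4]
orientation: [-2.486, -1.901, 0.005]
ft_force: [-4.8, -1.2, 5.1]
width: 0.5
```

```bash
python3 -c "
from h import *
tilt();plan(list(nest(15,0.5))+[5],74.4)"
```

```text
tiltfix [-0.011 -0.005 -0.   ] nest [13.3  1.8]
t 10.32 p [ 515.  -258.7    4.4] yaw 74.8 zdir [-0.01   0.007 -1.   ] F [-4.8 -1.2  5.1] w 0.5 q [-0.49  0.68  1.83  0.    0.65 -0.22]
dist 2.2 dyaw -0.4 n 1
[[-1.3, 1.7, -0.6, 0, 0, 0.007]]
```

>>> {"op": "move_arm", "data": {
  "deltas": [
    [0,4,0,0,0,0],
    [0,0,0,0,0,0],
    [0,-20,0,0,0,0],
    [0,-10,-25,0,0,0],
    [0,0,-40,0,0,0]
  ]
}}

```text
t: 10.73
ee_pos: [484.7, -248.9, 65.3]
orientation: [-2.473, -1.892, 0.017]
ft_force: [-0.2, 0.3, -0.3]
width: 0.6
```

```bash
python3 -c "
from h import *
tilt()
d=snap('wrist','w9')
cv2.imwrite('pics/w9.png',cv2.resize(d['frame'][:,:,::-1],(800,500),interpolation=cv2.INTER_CUBIC))
plan((540,70,270),78)"
```

```text
tiltfix [-0.029 -0.008  0.   ] nest [-18.6   3.2]
t 10.78 p [ 489.4 -251.2   73.2] yaw 74.8 zdir [-0.016  0.01  -1.   ] F [ 1.1 -1.1  3.9] w 0.6 q [-0.5   0.54  1.87  0.    0.75 -0.23]
dist 380.1 dyaw 3.2 n 10
[[32.3, -3.5, -19.7, 0, 0, -0.006], [32.3, -3.3, -19.7, 0, 0, -0.006], [32.4, -3.2, -19.7, 0, 0, -0.006], [32.4, -3.0, -19.7, 0, 0, -0.006], [32.4, -2.8, -19.7, 0, 0, -0.006]]
[[32.4, -2.6, -19.7, 0, 0, -0.006], [32.4, -2.4, -19.7, 0, 0, -0.006], [32.4, -2.3, -19.7, 0, 0, -0.006], [32.5, -2.1, -19.7, 0, 0, -0.006], [32.5, -1.9, -19.7, 0, 0, -0.006]]
```

View pics/w9.png

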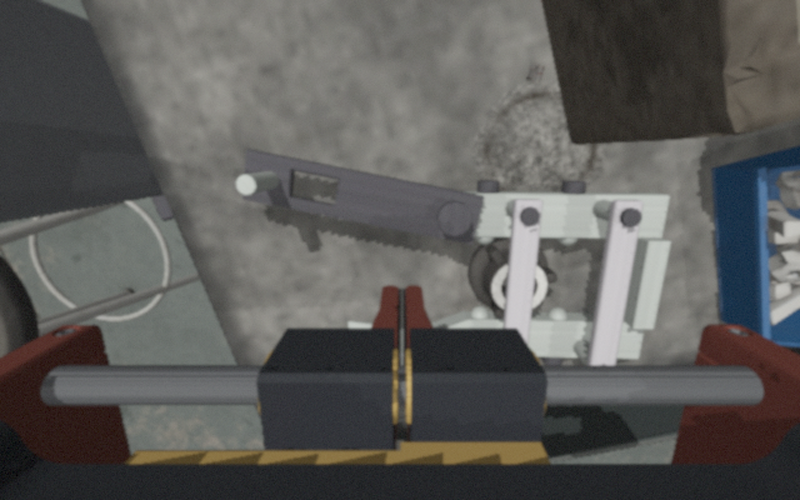

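>>> {"op": "move_arm", "data": {
  "deltas": [
    [0,0,-41,-0.015,-0.005,0],
    [0,0,-41,0,0,0],
    [0,0,-41,0,0,-0.01],
    [0,0,-41,0,0,-0.01],
    [15,0,-38,0,0,-0.01]
  ],
  "hand": -1
}}

```text
t: 11.2
ee_pos: [491.9, -236.9, 271.5]
orientation: [-2.458, -1.939, 0.007]
ft_force: [0.5, -0.3, -0.1]
width: 30.4
```

```bash
python3 -c "
from h import *
tilt()
d=load('w9'); print(tonest(ray(d,519/1.25,285/1.25,30)),tonest(ray(d,455/1.25,219/1.25,31.5)),tonest(ray(d,530/1.25,216/1.25,47)))
plan((540,40,290),78)"
```

```text
tiltfix [-0.012 -0.003  0.   ] nest [-14.8  16.6]
[46.2853179   2.09298786] [ 8.56716578 39.47602764] [43.24071352 44.14350861]
t 11.2 p [ 491.9 -236.9  271.5] yaw 76.5 zdir [-0.011  0.006 -1.   ] F [ 0.5 -0.3 -0.1] w 30.4 q [-0.47  0.26  1.75  0.    1.15 -0.24]
dist 281.7 dyaw 1.5 n 8
[[35.1, -2.2, -2.3, 0, 0, -0.003], [35.1, -2.1, -2.3, 0, 0, -0.003], [35.1, -2.0, -2.3, 0, 0, -0.003], [35.1, -1.9, -2.3, 0, 0, -0.003], [35.1, -1.8, -2.3, 0, 0, -0.003]]
[[35.1, -1.7, -2.3, 0, 0, -0.003], [35.1, -1.5, -2.3, 0, 0, -0.003], [35.1, -1.4, -2.3, 0, 0, -0.003]]
```

>>> {"op": "move_arm", "data": {
  "deltas": [
    [35,-2,-3,-0.012,-0.003,-0.003],
    [35,-2,-3,0,0,-0.003],
    [35,-2,-3,0,0,-0.003],
    [35,-2,-3,0,0,-0.003],
    [35,-2,-3,0,0,-0.003]
  ]
}}

```text
t: 11.62
ee_pos: [530.2, -63.9, 301.3]
orientation: [2.44, 1.94, 0.024]
ft_force: [1.7, -0.3, 0.8]
width: 63.9
```

>>> {"op": "move_arm", "data": {
  "deltas": [
    [35,-2,0,0,0,0],
    [35,-1,0,0,0,0],
    [25,0,0,0,0,0],
    [0,0,0,0,0,0],
    [0,0,0,0,0,0]
  ]
}}

```text
t: 12.03
ee_pos: [551.6, 41.4, 304.4]
orientation: [2.43, 1.946, 0.037]
ft_force: [1.5, -0.1, -0.2]
width: 87.9
```

```bash
python3 -c "
from h import *
tilt()
d=snap('wrist','w10')
plan((548.7,86.4,200),78)
print(proj(d,(548.7,86.4,30)))"
```

```text
tiltfix [ 0.036 -0.001  0.   ] nest [-32.1 300.7]
t 12.08 p [551.6  41.  304.4] yaw 77.3 zdir [ 0.036 -0.007 -0.999] F [ 0.9 -1.3 -1.1] w 88.0 q [ 0.06  0.21  1.73 -0.01  1.16  0.28]
dist 113.9 dyaw 0.7 n 3
[[14.5, -4.3, 34.8, 0, 0, -0.004], [14.6, -4.2, 34.8, 0, 0, -0.004], [14.6, -4.2, 34.8, 0, 0, -0.004]]
(np.float64(306.1214929592798), np.float64(139.87523419644933))
```

View pics/w10.png

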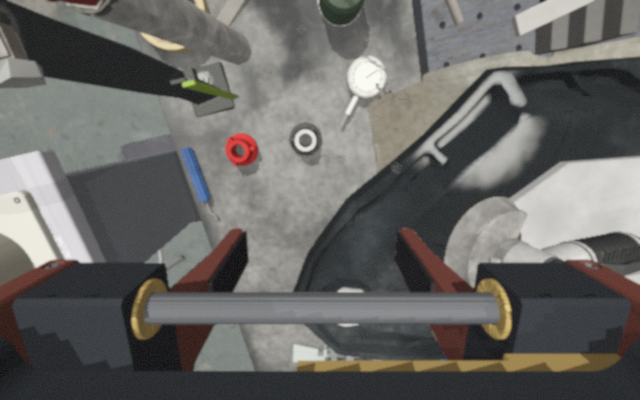

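>>> {"op": "move_arm", "data": {
  "deltas": [
    [22,-3,10,0.03,0,0],
    [22,-3,20,0.01,0,-0.01],
    [0,0,30,0,0,0],
    [0,0,20,0,0,0],
    [0,0,0,0,0,0]
  ],
  "hand": -0.55
}}

```text
t: 12.5
ee_pos: [558.1, 81.3, 224.5]
orientation: [-2.449, -1.968, -0.004]
ft_force: [-1.0, 0.1, -0.4]
width: 68.0
```

```bash
python3 -c "
from h import *
tilt()
d=load('w10'); print('stem',ray(d,345,128,10), 'ring',ray(d,306,140.5,30))
plan((548.7,86.2,60),78)"
```

```text
tiltfix [ 0.002 -0.002 -0.   ] nest [-36.6 340.9]
stem [609.18208121  89.3091814   10.        ] ring [548.32205912  85.57473437  30.        ]
t 12.5 p [558.1  81.3 224.5] yaw 77.6 zdir [ 0.002  0.002 -1.   ] F [-1.   0.1 -0.4] w 68.0 q [0.12 0.33 1.77 0.   1.04 0.34]
dist 164.8 dyaw 0.4 n 5
[[0.6, -2.1, 32.9, 0, 0, -0.002], [0.6, -2.1, 32.9, 0, 0, -0.002], [0.6, -2.1, 32.9, 0, 0, -0.002], [0.6, -2.1, 32.9, 0, 0, -0.002], [0.6, -2.1, 32.9, 0, 0, -0.002]]
```

>>> {"op": "move_arm", "data": {
  "deltas": [
    [2.5,-10,0,0,0,-0.005],
    [0,0,20,0,0,0],
    [0,0,30,0,0,0],
    [0,0,30,0,0,0],
    [0,0,0,0,0,0]
  ]
}}

```text
t: 12.92
ee_pos: [550.6, 82.3, 148.8]
orientation: [2.446, 1.964, 0.015]
ft_force: [0.1, 0.8, -0.6]
width: 68.1
```

```bash
python3 -c "
from h import *
tilt()
plan((548.5,86,60),78)"
```

```text
tiltfix [ 0.009 -0.005  0.   ] nest [-44.2 339.9]
t 12.92 p [550.6  82.3 148.8] yaw 77.5 zdir [ 0.01   0.003 -1.   ] F [ 0.1  0.8 -0.6] w 68.1 q [0.13 0.42 1.84 0.   0.87 0.34]
dist 88.9 dyaw 0.5 n 3
[[1.1, -0.9, 29.6, 0, 0, -0.003], [1.1, -0.9, 29.6, 0, 0, -0.003], [1.1, -0.9, 29.6, 0, 0, -0.003]]
```

>>> {"op": "move_arm", "data": {
  "deltas": [
    [3.2,-2.8,15,0.009,-0.005,-0.006],
    [0,0,35,0,0,0],
    [0,0,35,0,0,0],
    [0,0,10,0,0,0],
    [0,0,0,0,0,0]
  ]
}}

```text
t: 13.33
ee_pos: [554.9, 84.6, 62.7]
orientation: [2.441, 1.966, 0.017]
ft_force: [0.2, -0.7, 0.3]
width: 67.9
```

```bash
python3 -c "
from h import *
tilt()
plan((548.5,86,5),78)"
```

```text
tiltfix [ 0.012 -0.004  0.   ] nest [-40.5 343.2]
t 13.33 p [554.9  84.6  62.7] yaw 77.7 zdir [ 0.013  0.001 -1.   ] F [ 0.2 -0.7  0.3] w 67.9 q [ 0.13  0.56  1.87 -0.    0.7   0.35]
dist 58.0 dyaw 0.3 n 2
[[0.0, -3.3, 28.8, 0, 0, -0.003], [0.0, -3.3, 28.8, 0, 0, -0.003]]
```

>>> {"op": "move_arm", "data": {
  "deltas": [
    [0,-7,5,0.012,-0.004,0],
    [0,0,12,0,0,0],
    [0,0,12,0,0,0],
    [0,0,0,0,0,0]
  ]
}}

```text
t: 13.67
ee_pos: [552.0, 86.2, 38.7]
orientation: [2.445, 1.966, 0.011]
ft_force: [0.2, -0.3, -0.2]
width: 67.5
```

```bash
python3 -c "
from h import *
tilt()
plan((548.5,86,5),78)"
```

```text
tiltfix [ 0.008 -0.003 -0.   ] nest [-43.8 344. ]
t 13.67 p [552.   86.2  38.7] yaw 77.6 zdir [ 0.008  0.001 -1.   ] F [ 0.2 -0.3 -0.2] w 67.5 q [ 0.13  0.6   1.88 -0.    0.66  0.35]
dist 33.9 dyaw 0.4 n 1
[[-0.9, -3.4, 33.7, 0, 0, -0.007]]
```

>>> {"op": "move_arm", "data": {
  "deltas": [
    [-0.9,-5,4,0.008,-0.003,0],
    [0,0,10,0,0,0],
    [0,0,10,0,0,0],
    [0,0,8,0,0,0],
    [0,0,0,0,0,0]
  ]
}}

```text
t: 14.08
ee_pos: [547.6, 86.7, 4.9]
orientation: [2.447, 1.969, 0.002]
ft_force: [0.7, -1.2, 0.9]
width: 67.8
```

```bash
python3 -c "
from h import *
tilt()
plan((548.5,86,5),78)"
```

```text
tiltfix [ 0.002 -0.    -0.   ] nest [-48.2 343.3]
t 14.08 p [547.6  86.7   4.9] yaw 77.6 zdir [ 0.002 -0.    -1.   ] F [ 0.7 -1.2  0.9] w 67.8 q [ 0.14  0.66  1.88 -0.    0.6   0.35]
dist 1.1 dyaw 0.4 n 1
[[-0.5, 1.0, -0.1, 0, 0, -0.006]]
```

Close.

>>> {"op": "move_arm", "data": {
  "deltas": [
    [0,0,1,0,0,0],
    [0,0,0,0,0,0],
    [0,0,0,0,0,0],
    [0,0,0,0,0,0],
    [0,0,0,0,0,0]
  ],
  "hand": 1
}}

```text
t: 14.5
ee_pos: [547.1, 86.6, 2.5]
orientation: [2.448, 1.969, -0.001]
ft_force: [-0.1, -0.6, -2.9]
width: 45.8
```

>>> {"op": "move_arm", "data": {
  "deltas": [
    [0,0,0,0,0,0],
    [0,0,-10,0,0,0],
    [0,0,-10,0,0,0],
    [0,0,0,0,0,0]
  ]
}}

```text
t: 14.83
ee_pos: [546.2, 86.5, 23.9]
orientation: [-2.447, -1.968, 0.004]
ft_force: [0.2, 0.9, -3.4]
width: 46.3
```

```bash
python3 -c "
from h import *
tilt()
d=snap('wrist','w11')
plan((548.5,86,240),78)"
```

```text
tiltfix [-0.002  0.001 -0.   ] nest [-49.5 342.7]
t 14.88 p [546.1  86.5  23.4] yaw 77.6 zdir [-0.003 -0.001 -1.   ] F [ 0.4 -0.5 -3.3] w 46.2 q [ 0.14  0.62  1.88 -0.    0.64  0.35]
dist 216.6 dyaw 0.4 n 6
[[0.0, 0.4, -36.1, 0, 0, -0.001], [0.0, 0.4, -36.1, 0, 0, -0.001], [0.0, 0.4, -36.1, 0, 0, -0.001], [0.0, 0.4, -36.1, 0, 0, -0.001], [0.0, 0.4, -36.1, 0, 0, -0.001]]
[[0.0, 0.4, -36.1, 0, 0, -0.001]]
```

View pics/w11.png

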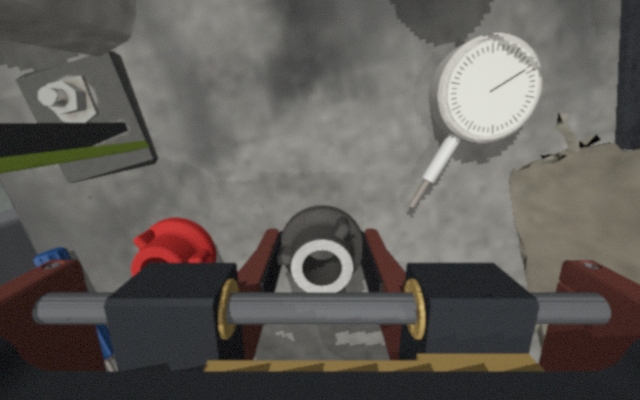

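>>> {"op": "move_arm", "data": {
  "deltas": [
    [0,0,-30,0,0,0],
    [0,0,-41,0,0,0],
    [0,0,-41,0,0,0],
    [0,0,-41,0,0,0],
    [0,0,-41,0,0,0]
  ]
}}

```text
t: 15.3
ee_pos: [539.5, 85.6, 215.1]
orientation: [-2.439, -1.962, 0.032]
ft_force: [1.3, 0.5, -3.6]
width: 45.9
```

```bash
python3 -c "
from h import *
tilt()
d=load('w11'); print(ray(d,322,265.5,30+20.9))
plan((465,-245,275),74.4)"
```

```text
tiltfix [-0.022  0.008  0.   ] nest [-55.7 340. ]
[546.56913407  87.27918128  50.9       ]
t 15.3 p [539.5  85.6 215.1] yaw 77.6 zdir [-0.023 -0.003 -1.   ] F [ 1.3  0.5 -3.6] w 45.9 q [ 0.14  0.33  1.8  -0.    1.04  0.35]
dist 344.1 dyaw -3.2 n 9
[[-37.7, -0.2, -6.7, 0, 0, 0.006], [-37.7, 0.0, -6.7, 0, 0, 0.006], [-37.7, 0.3, -6.7, 0, 0, 0.006], [-37.7, 0.5, -6.7, 0, 0, 0.006], [-37.6, 0.7, -6.7, 0, 0, 0.006]]
[[-37.6, 1.0, -6.7, 0, 0, 0.006], [-37.6, 1.2, -6.7, 0, 0, 0.006], [-37.6, 1.4, -6.7, 0, 0, 0.006], [-37.6, 1.7, -6.7, 0, 0, 0.006]]
```

>>> {"op": "move_arm", "data": {
  "deltas": [
    [0,0,-41,-0.02,0.008,0],
    [-5,0,-25,0,0,0],
    [-37,0,0,0,0,0.006],
    [-40,0,0,0,0,0.006],
    [-40,0,0,0,0,0.006]
  ]
}}

```text
t: 15.72
ee_pos: [518.7, -30.0, 296.3]
orientation: [2.447, 1.951, 0.032]
ft_force: [0.8, -0.7, -4.0]
width: 46.0
```

>>> {"op": "move_arm", "data": {
  "deltas": [
    [-40,0,0,0,0,0.006],
    [-40,0,0,0,0,0.006],
    [-40,0,0,0,0,0.006],
    [-40,0,0,0,0,0.006],
    [-30,0,0,0,0,0.006]
  ]
}}

```text
t: 16.13
ee_pos: [469.2, -222.7, 296.8]
orientation: [2.472, 1.914, 0.036]
ft_force: [0.7, 0.1, -2.7]
width: 46.3
```

```bash
python3 -c "
from h import *
tilt()
plan(list(nest(-45,0))+[150],74.4)"
```

```text
tiltfix [ 0.026 -0.009  0.   ] nest [-40.5  24.2]
t 16.13 p [ 469.2 -222.7  296.8] yaw 75.5 zdir [ 0.027  0.002 -1.   ] F [ 0.7  0.1 -2.7] w 46.3 q [-0.47  0.17  1.8   0.02  1.15 -0.23]
dist 148.9 dyaw -1.1 n 4
[[-6.0, -1.2, 36.7, 0, 0, 0.005], [-6.0, -1.2, 36.7, 0, 0, 0.005], [-6.0, -1.2, 36.7, 0, 0, 0.005], [-6.0, -1.1, 36.7, 0, 0, 0.005]]
```

>>> {"op": "move_arm", "data": {
  "deltas": [
    [-14,-5,20,0.025,-0.009,0.005],
    [0,-2,38,0,0,0.005],
    [0,0,38,0,0,0],
    [0,0,38,0,0,0],
    [0,0,20,0,0,0]
  ]
}}

```text
t: 16.55
ee_pos: [460.5, -246.2, 145.3]
orientation: [2.491, 1.885, 0.008]
ft_force: [-0.2, 1.2, -2.9]
width: 46.0
```

```bash
python3 -c "
from h import *
tilt()
plan(list(nest(-45,0))+[60],74.4)"
```

```text
tiltfix [0.018 0.007 0.   ] nest [-42.5  -0.7]
t 16.55 p [ 460.5 -246.2  145.3] yaw 74.2 zdir [ 0.015 -0.011 -1.   ] F [-0.2  1.2 -2.9] w 46.0 q [-0.51  0.38  1.93 -0.    0.82 -0.24]
dist 85.4 dyaw 0.2 n 3
[[0.2, -0.8, 28.4, 0, 0, -0.001], [0.2, -0.8, 28.4, 0, 0, -0.001], [0.2, -0.8, 28.4, 0, 0, -0.001]]
```

>>> {"op": "move_arm", "data": {
  "deltas": [
    [0.5,-4,25,0.018,0.007,0],
    [0,0,30,0,0,0],
    [0,0,30,0,0,0],
    [0,0,15,0,0,0],
    [0,0,0,0,0,0]
  ]
}}

```text
t: 16.97
ee_pos: [453.3, -243.4, 37.4]
orientation: [-2.501, -1.89, 0.004]
ft_force: [-0.4, 0.3, -2.6]
width: 46.5
```

```bash
python3 -c "
from h import *
tilt()
plan(list(nest(-45,0))+[4],74.4)"
```

```text
tiltfix [-0.007 -0.002 -0.   ] nest [-50.2  -0. ]
t 16.97 p [ 453.3 -243.4   37.4] yaw 74.2 zdir [-0.006  0.004 -1.   ] F [-0.4  0.3 -2.6] w 46.5 q [-0.52  0.56  1.96  0.    0.62 -0.24]
dist 33.8 dyaw 0.2 n 1
[[0.1, 5.2, 33.4, 0, 0, -0.004]]
```

>>> {"op": "move_arm", "data": {
  "deltas": [
    [0,5,10,-0.005,0,0],
    [0,0,10,0,0,0],
    [0,0,9,0,0,0],
    [0,0,0,0,0,0]
  ]
}}

```text
t: 17.3
ee_pos: [458.6, -245.0, 8.6]
orientation: [-2.505, -1.893, -0.002]
ft_force: [0.0, 0.3, -3.2]
width: 46.2
```

```bash
python3 -c "
from h import *
tilt()
plan(list(nest(-45,0))+[3],74.4)"
```

```text
tiltfix [-0.001 -0.002 -0.   ] nest [-44.7  -0.1]
t 17.3 p [ 458.6 -245.     8.6] yaw 74.2 zdir [-0.     0.002 -1.   ] F [ 0.   0.3 -3.2] w 46.2 q [-0.51  0.62  1.96  0.    0.56 -0.24]
dist 5.6 dyaw 0.2 n 1
[[0.1, -0.3, 5.6, 0, 0, -0.004]]
```

>>> {"op": "move_arm", "data": {
  "deltas": [
    [0,0,4.5,0,0,0],
    [0,0,0.5,0,0,0]
  ]
}}

```text
t: 17.47
ee_pos: [459.0, -245.3, 4.3]
orientation: [-2.506, -1.894, -0.002]
ft_force: [-0.1, 0.0, -3.5]
width: 46.0
```

>>> {"op": "move_arm", "data": {
  "deltas": [
    [0,0,0,0,0,0],
    [0,0,0,0,0,0],
    [0,0,0,0,0,0]
  ],
  "hand": -0.5
}}

```text
t: 17.72
ee_pos: [460.4, -246.1, 6.0]
orientation: [2.504, 1.893, 0.004]
ft_force: [0.5, -0.6, -0.6]
width: 62.7
```

>>> {"op": "move_arm", "data": {
  "deltas": [
    [0,0,-25,0,0,0],
    [0,-10,-25,0,0,0],
    [0,-22,0,0,0,0],
    [0,-15,0,0,0,0],
    [0,0,0,0,0,0]
  ],
  "hand": 1
}}

```text
t: 18.13
ee_pos: [416.4, -234.2, 60.3]
orientation: [2.499, 1.89, 0.008]
ft_force: [-0.0, 0.2, -0.4]
width: 36.0
```

```bash
python3 -c "
from h import *
tilt()
d=snap('wrist','w12')
cv2.imwrite('pics/w12.png',cv2.resize(d['frame'][:,:,::-1],(800,500),interpolation=cv2.INTER_CUBIC))
plan(list(nest(-88,1))+[6],74.4)"
```

```text
tiltfix [0.01  0.001 0.   ] nest [-88.3  -1.1]
t 18.18 p [ 417.8 -234.9   60.4] yaw 74.2 zdir [ 0.011 -0.004 -1.   ] F [ 0.9  1.  -0.3] w 32.3 q [-0.54  0.48  2.05  0.    0.6  -0.26]
dist 54.5 dyaw 0.2 n 2
[[1.2, -0.6, 27.2, 0, 0, -0.002], [1.2, -0.6, 27.2, 0, 0, -0.002]]
```

View pics/w12.png

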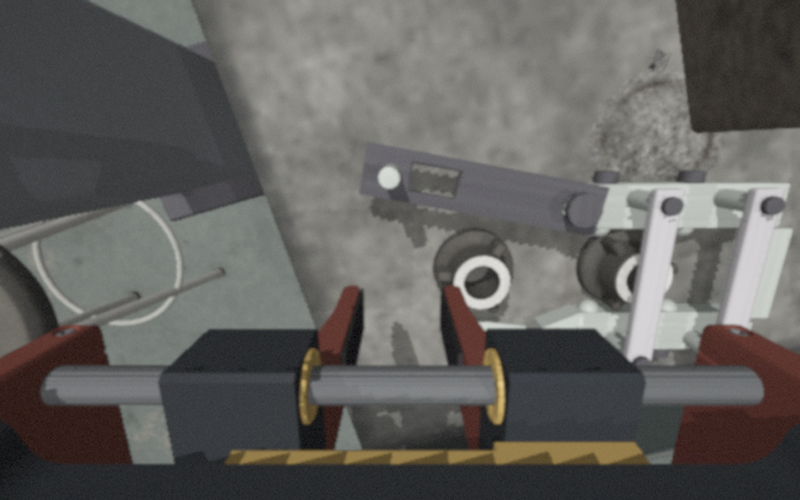

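>>> {"op": "move_arm", "data": {
  "deltas": [
    [1,-1,10,0.01,0,0],
    [0.5,-1,15,0,0,0],
    [0,-1,15,0,0,0],
    [0,0,10,0,0,0],
    [0,0,0,0,0,0]
  ]
}}

```text
t: 18.6
ee_pos: [421.7, -235.5, 7.9]
orientation: [2.499, 1.89, 0.003]
ft_force: [-0.2, -0.6, 0.5]
width: 0.9
```

```bash
python3 -c "
from h import *
tilt()
d=load('w12'); print([tonest(ray(d,u/1.25-.1,v/1.25-.1,30)) for u,v in [(483,281),(643,278)]])
plan(list(nest(-60,0.5))+[6],74.4)"
```

```text
tiltfix [0.008 0.003 0.   ] nest [-82.8  -0.9]
[array([-43.22499037,   0.25509214]), array([45.55110269,  1.41074604])]
t 18.6 p [ 421.7 -235.5    7.9] yaw 74.2 zdir [ 0.006 -0.005 -1.   ] F [-0.2 -0.6  0.5] w 0.9 q [-0.53  0.59  2.05 -0.    0.5  -0.25]
dist 22.9 dyaw 0.2 n 1
[[1.4, 22.8, 1.9, 0, 0, -0.004]]
```

>>> {"op": "move_arm", "data": {
  "deltas": [
    [1.5,15,3,0.005,0.003,0],
    [0,15,0,0,0,0],
    [0,15,0,0,0,0],
    [0,15,0,-0.005,0,0]
  ]
}}

```text
t: 18.93
ee_pos: [462.4, -242.3, 1.7]
orientation: [-2.475, -1.876, 0.028]
ft_force: [-38.9, 6.2, 56.6]
width: 0.5
```

```bash
python3 -c "
from h import *
tilt()
plan(list(nest(-20,0.5))+[5],74.4)"
```

```text
tiltfix [-0.039 -0.007 -0.   ] nest [-41.8   3.5]
t 18.93 p [ 462.4 -242.3    1.7] yaw 74.3 zdir [-0.036  0.018 -0.999] F [-38.9   6.2  56.6] w 0.5 q [-0.5   0.65  1.93 -0.    0.61 -0.23]
dist 22.3 dyaw 0.1 n 1
[[-3.0, 21.8, -3.3, 0, 0, -0.002]]
```

>>> {"op": "move_arm", "data": {
  "deltas": [
    [-1,0,-6,-0.03,-0.007,0],
    [0,0,0,0,0,0]
  ]
}}

```text
t: 19.1
ee_pos: [462.0, -243.0, 7.8]
orientation: [-2.494, -1.891, 0.012]
ft_force: [-0.8, 0.4, -0.6]
width: 0.4
```

```bash
python3 -c "
from h import *
tilt()
plan(list(nest(-20,0.5))+[7],74.4)
d=snap('wrist','w13')
cv2.imwrite('pics/w13.png',cv2.resize(d['frame'][:,:,::-1],(800,500),interpolation=cv2.INTER_CUBIC))"
```

```text
tiltfix [-0.014 -0.001  0.   ] nest [-42.    2.8]
t 19.1 p [ 462.  -243.     7.8] yaw 74.4 zdir [-0.013  0.005 -1.   ] F [-0.8  0.4 -0.6] w 0.4 q [-0.51  0.63  1.95 -0.    0.58 -0.23]
dist 22.1 dyaw 0.0 n 1
[[-2.2, 22.0, 0.8, 0, 0, -0.001]]
```

View pics/w13.png

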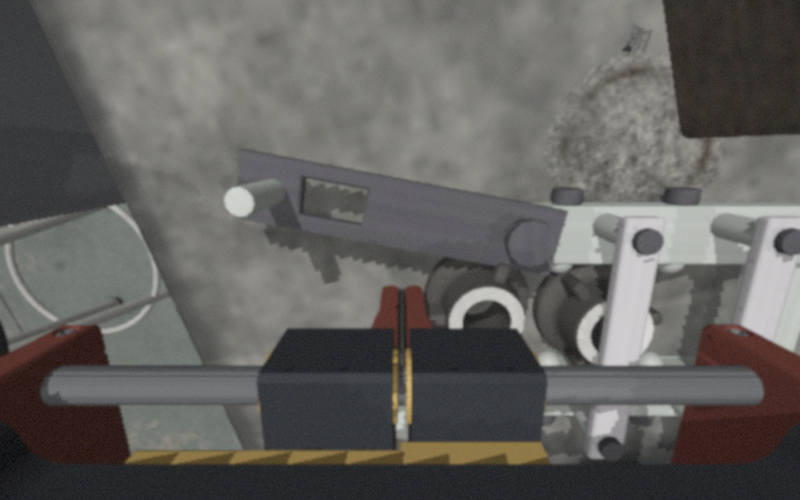

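>>> {"op": "move_arm", "data": {
  "deltas": [
    [-1,10,0,-0.015,-0.002,0],
    [-0.5,10,-1,-0.005,0,0],
    [0,10,-1,-0.005,0,0]
  ]
}}

```text
t: 19.4
ee_pos: [486.3, -250.8, 7.2]
orientation: [-2.5, -1.898, 0.001]
ft_force: [-16.3, -5.2, 1.7]
width: 0.3
```

```bash
python3 -c "
from h import *
tilt()
plan(list(nest(-15,0.5))+[7],74.4)"
```

```text
tiltfix [-0.003 -0.001  0.   ] nest [-16.5   1.8]
t 19.4 p [ 486.3 -250.8    7.2] yaw 74.4 zdir [-0.002  0.002 -1.   ] F [-16.3  -5.2   1.7] w 0.3 q [-0.5   0.65  1.9   0.    0.6  -0.23]
dist 1.9 dyaw -0.0 n 1
[[-1.3, 1.5, 0.2, 0, 0, 0.0]]
```

>>> {"op": "move_arm", "data": {
  "deltas": [
    [-0.5,9,-0.5,-0.005,0,0],
    [0,9,-0.5,-0.005,0,0]
  ]
}}

```text
t: 19.57
ee_pos: [488.6, -251.7, 6.6]
orientation: [-2.479, -1.887, 0.022]
ft_force: [-41.1, 0.5, 50.7]
width: 0.5
```

```bash
python3 -c "
from h import *
tilt()
plan(list(nest(0,0.5))+[7],74.4)"
```

```text
tiltfix [-0.029 -0.005 -0.   ] nest [-14.    1.4]
t 19.57 p [ 488.6 -251.7    6.6] yaw 74.6 zdir [-0.027  0.012 -1.   ] F [-41.1   0.5  50.7] w 0.5 q [-0.5   0.66  1.87 -0.    0.64 -0.22]
dist 14.1 dyaw -0.2 n 1
[[-1.0, 14.0, -0.4, 0, 0, 0.003]]
```

>>> {"op": "move_arm", "data": {
  "deltas": [
    [-0.5,7,-3,-0.03,-0.004,0],
    [0,7,-2,-0.02,0,0]
  ]
}}

```text
t: 19.73
ee_pos: [489.5, -252.7, 8.2]
orientation: [-2.491, -1.9, 0.003]
ft_force: [-20.3, -3.8, 2.2]
width: 0.5
```

```bash
python3 -c "
from h import *
tilt()
plan(list(nest(0,0.5))+[7],74.4)"
```

```text
tiltfix [-0.008 -0.003 -0.   ] nest [-12.9   0.8]
t 19.73 p [ 489.5 -252.7    8.2] yaw 74.7 zdir [-0.007  0.005 -1.   ] F [-20.3  -3.8   2.2] w 0.5 q [-0.5   0.65  1.89  0.    0.61 -0.23]
dist 12.9 dyaw -0.3 n 1
[[-0.4, 12.9, 1.2, 0, 0, 0.005]]
```

>>> {"op": "move_arm", "data": {
  "deltas": [
    [0,12,0,-0.03,-0.003,0],
    [0,10,-2,-0.03,0,0]
  ]
}}

```text
t: 19.9
ee_pos: [493.2, -253.7, 6.6]
orientation: [2.489, 1.903, 0.019]
ft_force: [-31.9, -2.3, 18.7]
width: 0.3
```

```bash
python3 -c "
from h import *
tilt()
plan(list(nest(0,0.5))+[7],74.4)"
```

```text
tiltfix [ 0.014 -0.004  0.   ] nest [-9.   0.8]
t 19.9 p [ 493.2 -253.7    6.6] yaw 74.8 zdir [ 0.015  0.001 -1.   ] F [-31.9  -2.3  18.7] w 0.3 q [-0.5   0.65  1.89  0.01  0.59 -0.25]
dist 9.0 dyaw -0.4 n 1
[[-0.3, 9.0, -0.4, 0, 0, 0.007]]
```

>>> {"op": "move_arm", "data": {
  "deltas": [
    [0,10,-3,0.005,0,0],
    [0,10,-2,-0.015,0,0]
  ]
}}

```text
t: 20.07
ee_pos: [497.6, -254.7, 7.6]
orientation: [-2.487, -1.902, -0.004]
ft_force: [-10.8, 2.1, -0.1]
width: 0.7
```

```bash
python3 -c "
from h import *
tilt()
plan(list(nest(0,0.5))+[7],74.4)"
```

```text
tiltfix [-0.007 -0.009 -0.   ] nest [-4.5  1. ]
t 20.07 p [ 497.6 -254.7    7.6] yaw 74.8 zdir [-0.005  0.01  -1.   ] F [-10.8   2.1  -0.1] w 0.7 q [-0.5   0.66  1.87  0.01  0.63 -0.24]
dist 4.6 dyaw -0.4 n 1
[[-0.5, 4.5, 0.6, 0, 0, 0.007]]
```

>>> {"op": "move_arm", "data": {
  "deltas": [
    [0,9,-1,-0.01,-0.005,0],
    [0,9,-1,-0.015,0,0],
    [0,5,-1,-0.01,0,0]
  ]
}}

```text
t: 20.32
ee_pos: [504.6, -255.8, 6.6]
orientation: [-2.485, -1.901, -0.002]
ft_force: [-17.4, -1.4, 15.5]
width: 0.3
```

```bash
python3 -c "
from h import *
tilt()
plan(list(nest(14,0.5))+[7],74.4)"
```

```text
tiltfix [-0.009 -0.009 -0.   ] nest [2.5 1.9]
t 20.32 p [ 504.6 -255.8    6.6] yaw 74.8 zdir [-0.007  0.011 -1.   ] F [-17.4  -1.4  15.5] w 0.3 q [-0.49  0.67  1.85  0.01  0.64 -0.24]
dist 11.6 dyaw -0.4 n 1
[[-1.5, 11.5, -0.4, 0, 0, 0.007]]
```

>>> {"op": "move_arm", "data": {
  "deltas": [
    [-0.8,9,-3,-0.015,-0.005,0],
    [0,9,-1,-0.01,0,0]
  ]
}}

```text
t: 20.48
ee_pos: [516.0, -259.3, 8.2]
orientation: [-2.494, -1.907, -0.01]
ft_force: [-5.3, -0.2, -0.7]
width: 0.5
```

```bash
python3 -c "
from h import *
tilt()
plan(list(nest(14,0.5))+[7],74.4)"
```

```text
tiltfix [ 0.002 -0.006 -0.   ] nest [14.4  1.5]
t 20.48 p [ 516.  -259.3    8.2] yaw 74.8 zdir [ 0.004  0.005 -1.   ] F [-5.3 -0.2 -0.7] w 0.5 q [-0.49  0.67  1.83  0.01  0.64 -0.23]
dist 1.6 dyaw -0.4 n 1
[[-1.0, -0.4, 1.2, 0, 0, 0.007]]
```

>>> {"op": "move_arm", "data": {
  "deltas": [
    [-0.5,6,0,-0.005,-0.004,0],
    [0,5,-1,-0.01,0,0]
  ]
}}

```text
t: 20.65
ee_pos: [518.4, -260.0, 6.6]
orientation: [-2.49, -1.905, -0.002]
ft_force: [-24.1, -1.1, 20.5]
width: 0.5
```

```bash
python3 -c "
from h import *
tilt()
plan(list(nest(14,0.5))+[7],74.4)"
```

```text
tiltfix [-0.004 -0.005 -0.   ] nest [17.   1.5]
t 20.65 p [ 518.4 -260.     6.6] yaw 74.8 zdir [-0.003  0.006 -1.   ] F [-24.1  -1.1  20.5] w 0.5 q [-0.49  0.68  1.82  0.01  0.65 -0.23]
dist 3.1 dyaw -0.4 n 1
[[-1.0, -3.0, -0.4, 0, 0, 0.008]]
```

>>> {"op": "move_arm", "data": {
  "deltas": [
    [0,6,-2,-0.01,-0.004,0],
    [0,6,-2,-0.01,0,0]
  ]
}}

```text
t: 20.82
ee_pos: [518.5, -259.8, 7.0]
orientation: [-2.485, -1.904, 0.006]
ft_force: [-17.6, -0.8, 2.7]
width: 0.5
```

```bash
python3 -c "
from h import *
tilt()
plan(list(nest(14,0.5))+[7],74.4)"
```

```text
tiltfix [-0.011 -0.004 -0.   ] nest [17.   1.8]
t 20.82 p [ 518.5 -259.8    7. ] yaw 74.9 zdir [-0.01   0.006 -1.   ] F [-17.6  -0.8   2.7] w 0.5 q [-0.49  0.68  1.82  0.    0.66 -0.22]
dist 3.2 dyaw -0.5 n 1
[[-1.2, -3.0, 0.0, 0, 0, 0.009]]
```

>>> {"op": "move_arm", "data": {
  "deltas": [
    [0,-15,0,0,0,0],
    [0,-20,-5,0,0,0],
    [0,-15,-30,0,0,0],
    [0,-10,-40,0,0,0],
    [0,0,-30,0,0,0]
  ]
}}

```text
t: 21.23
ee_pos: [459.1, -243.7, 107.0]
orientation: [-2.476, -1.896, 0.014]
ft_force: [0.9, -0.3, 0.9]
width: 0.4
```

```bash
python3 -c "
from h import *
tilt()
plan((400,-175,100),74.4)
d=snap('wrist','w14')
cv2.imwrite('pics/w14.png',cv2.resize(d['frame'][:,:,::-1],(800,500),interpolation=cv2.INTER_CUBIC))"
```

```text
tiltfix [-0.023 -0.007 -0.   ] nest [-44.6   1.3]
t 21.23 p [ 459.1 -243.7  107. ] yaw 74.9 zdir [-0.021  0.012 -1.   ] F [ 0.9 -0.3  0.9] w 0.4 q [-0.51  0.45  1.92  0.    0.79 -0.25]
dist 90.9 dyaw -0.5 n 3
[[17.0, -25.0, 2.3, 0, 0, 0.003], [16.9, -25.0, 2.3, 0, 0, 0.003], [16.8, -25.1, 2.3, 0, 0, 0.003]]
```

View pics/w14.png

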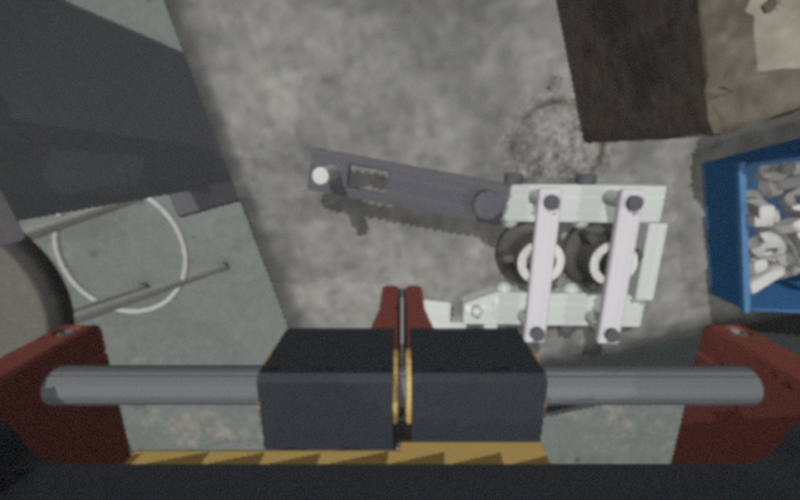

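```bash
python3 -c "
from h import *
d=load('w14')
for u,v,z in [(541,260,30),(613,262,30),(488,203,31.5),(552,202,47),(635,203,47),(537,334,47),(479,311,21),(319,176,52)]: print(u,v,tonest(ray(d,u/1.25-.1,v/1.25-.1,z)).round(1))
cv2.imwrite('pics/w14c.png',cv2.resize(d['frame'][135:280,370:540,::-1],None,fx=4,fy=4,interpolation=cv2.INTER_CUBIC))"
```

```text
541 260 [46.5  2.9]
613 262 [94.2  2.3]
488 203 [ 8.3 40.9]
552 202 [43.  43.9]
635 203 [91.8 43.9]
537 334 [ 43.  -42.8]
479 311 [  9.4 -38.8]
319 176 [-94.7  58.2]
```

View pics/w14c.png

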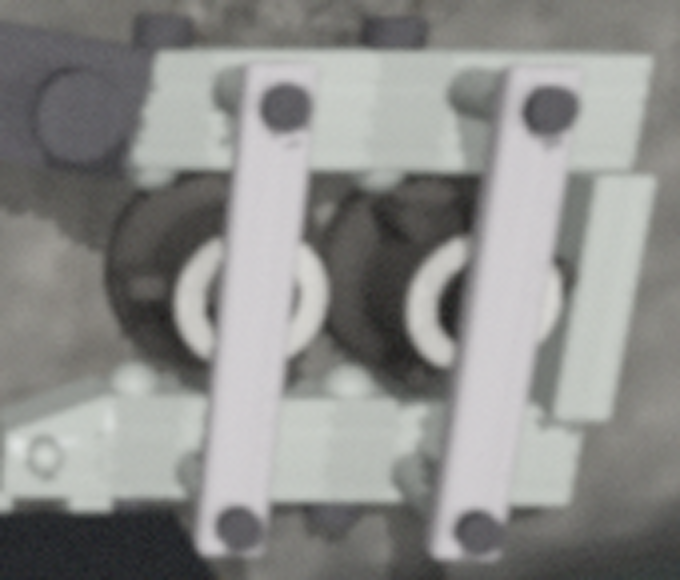

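```bash
cat >> h.py <<'E'
def pinp(th,lead=0,r=104):
    a=np.radians(th)+lead/r; return nest(9+r*np.cos(a),40+r*np.sin(a))
E
python3 -c "
from h import *
print(pinp(169.9))
plan(list(pinp(169.9))+[100],-10)"
```

```text
[ 427.41324571 -175.69323092]
t 21.28 p [ 463.  -245.7  112. ] yaw 74.9 zdir [-0.013  0.008 -1.   ] F [ 1.4 -0.4  4.3] w 0.4 q [-0.51  0.45  1.92  0.    0.8  -0.25]
dist 79.4 dyaw -84.9 n 13
[[4.5, -4.0, 0.9, 0, 0, 0.114], [4.0, -4.5, 0.9, 0, 0, 0.114], [3.5, -5.0, 0.9, 0, 0, 0.114], [2.9, -5.3, 0.9, 0, 0, 0.114], [2.2, -5.6, 0.9, 0, 0, 0.114]]
[[1.6, -5.8, 0.9, 0, 0, 0.114], [0.9, -6.0, 0.9, 0, 0, 0.114], [0.2, -6.0, 0.9, 0, 0, 0.114], [-0.5, -6.0, 0.9, 0, 0, 0.114], [-1.1, -5.9, 0.9, 0, 0, 0.114]]
[[-1.8, -5.8, 0.9, 0, 0, 0.114], [-2.4, -5.5, 0.9, 0, 0, 0.114], [-3.1, -5.2, 0.9, 0, 0, 0.114]]
```

>>> {"op": "move_arm", "data": {
  "deltas": [
    [4.5,-4,0.9,-0.014,-0.006,0.114],
    [4,-4.5,0.9,0,0,0.114],
    [3.5,-5,0.9,0,0,0.114],
    [2.9,-5.3,0.9,0,0,0.114],
    [2.2,-5.6,0.9,0,0,0.114]
  ],
  "hand": 0.1
}}

```text
t: 21.7
ee_pos: [461.0, -223.7, 113.0]
orientation: [2.926, 1.091, 0.021]
ft_force: [-0.1, 0.1, -0.4]
width: 30.3
```

>>> {"op": "move_arm", "data": {
  "deltas": [
    [1.6,-5.8,0.9,0,0,0.114],
    [0.9,-6,0.9,0,0,0.114],
    [0.2,-6,0.9,0,0,0.114],
    [-0.5,-6,0.9,0,0,0.114],
    [-1.1,-5.9,0.9,0,0,0.114]
  ]
}}

```text
t: 22.12
ee_pos: [456.8, -198.2, 107.9]
orientation: [3.117, 0.178, 0.045]
ft_force: [0.2, 0.1, 0.1]
width: 39.4
```

```bash
python3 -c "
from h import *
tilt();plan(list(pinp(169.9))+[95],-10)"
```

```text
tiltfix [ 0.02  -0.028  0.   ] nest [-59.   44.5]
t 22.12 p [ 456.8 -198.2  107.9] yaw 6.6 zdir [ 0.03  -0.017 -0.999] F [0.2 0.1 0.1] w 39.4 q [-0.43  0.4   2.01 -0.    0.7   1.03]
dist 39.2 dyaw -16.6 n 3
[[-8.9, -8.6, 4.3, 0, 0, 0.096], [-9.7, -7.7, 4.3, 0, 0, 0.096], [-10.4, -6.7, 4.3, 0, 0, 0.096]]
```

>>> {"op": "move_arm", "data": {
  "deltas": [
    [-9,-8.6,4,0.02,-0.028,0.096],
    [-9.7,-7.7,5,0,0,0.096],
    [-10.4,-6.7,5,0,0,0.08],
    [0,0,0,0,0,0]
  ]
}}

```text
t: 22.45
ee_pos: [433.4, -176.2, 92.8]
orientation: [3.129, -0.276, 0.012]
ft_force: [-0.6, 0.9, -0.2]
width: 39.5
```

```bash
python3 -c "
from h import *
tilt();plan(list(pinp(169.9))+[70],-10)
d=snap('wrist','w15')
print(proj(d,(427.2,-175,52)))"
```

```text
tiltfix [-0.    -0.008 -0.   ] nest [-87.5  59.4]
t 22.45 p [ 433.4 -176.2   92.8] yaw -10.1 zdir [ 0.008 -0.001 -1.   ] F [-0.6  0.9 -0.2] w 39.5 q [-0.41  0.41  2.06  0.    0.67  1.33]
dist 23.5 dyaw 0.1 n 1
[[-6.0, 0.6, 22.8, 0, 0, -0.002]]
(np.float64(320.46526617633174), np.float64(230.65614422378448))
```

View pics/w15.png

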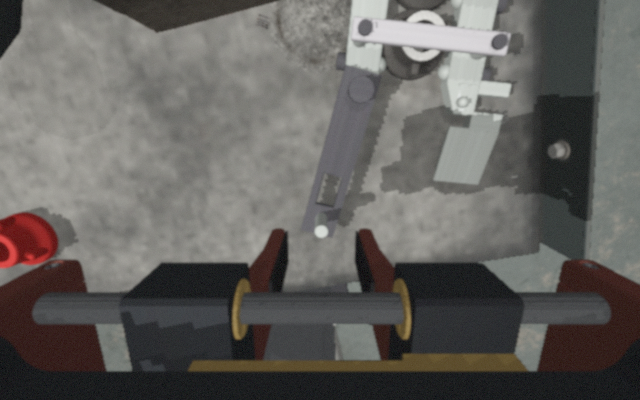

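>>> {"op": "move_arm", "data": {
  "deltas": [
    [-6,0,10,0,-0.008,0],
    [0,0,15,0,0,0],
    [0,0,15,0,0,0],
    [0,0,10,0,0,0],
    [0,0,0,0,0,0]
  ]
}}

```text
t: 22.92
ee_pos: [436.2, -179.8, 41.5]
orientation: [3.127, -0.25, 0.017]
ft_force: [0.3, 0.7, 0.7]
width: 39.3
```

```bash
python3 -c "
from h import *
tilt();plan(list(pinp(169.9))+[40],-10)"
```

```text
tiltfix [ 0.003 -0.011  0.   ] nest [-83.8  56.7]
t 22.92 p [ 436.2 -179.8   41.5] yaw -9.1 zdir [ 0.011 -0.005 -1.   ] F [0.3 0.7 0.7] w 39.3 q [-0.42  0.51  2.07 -0.    0.55  1.31]
dist 9.8 dyaw -0.9 n 1
[[-9.3, -2.6, 1.5, 0, 0, 0.015]]
```

>>> {"op": "move_arm", "data": {
  "deltas": [
    [-9,-2,2,0.003,-0.011,0],
    [0,0,0,0,0,0],
    [0,0,0,0,0,0]
  ],
  "hand": 0.42
}}

```text
t: 23.17
ee_pos: [428.0, -177.0, 38.7]
orientation: [3.132, -0.245, -0.001]
ft_force: [0.1, -0.2, -0.1]
width: 26.2
```

```bash
cat >> h.py <<'E'
def arc(yawf,n=5,step=6,z=40,lead=6,off=-15):
    """print rows along pin arc from present TCP, advancing step deg/row; yaw -> tangent+90 + off"""
    o,R,p=pose(); q=tonest(p)-[9,40]; th=np.degrees(np.arctan2(q[1],q[0]))%360; r=np.hypot(*q)
    y=np.degrees(np.arctan2(R[1,0],R[0,0])); print('TCP theta',round(th,1),'r',round(r,1),'yaw',round(y,1),'z',p[2].round(1),'F',np.round(o['ft_force'],1),'w',round(o['width'],1),'t',round(o['t'],2))
    t2=th+step*n; dyaw=(yawf-y)/n; rows=[]; pc=p[:2]
    for i in range(n):
        tgt=pinp(th+step*(i+1),0,r+(104-r)*(i+1)/n); d=tgt-pc; a=np.radians(y+dyaw*i)
        rows.append([round(float(d[0]*np.cos(a)+d[1]*np.sin(a)),1),round(float(d[0]*np.sin(a)-d[1]*np.cos(a)),1),round(float((p[2]-z)/n),1),0,0,round(float(-np.radians(dyaw)),3)]); pc=tgt
    print(rows); tilt()
E
python3 -c "
from h import *
arc(10)"
```

```text
TCP theta 170.4 r 102.9 yaw -9.0 z 38.7 F [ 0.1 -0.2 -0.1] w 26.2 t 23.17
[[-2.7, 10.4, -0.3, 0, 0, -0.066], [-2.3, 10.6, -0.3, 0, 0, -0.066], [-1.9, 10.7, -0.3, 0, 0, -0.066], [-1.5, 10.8, -0.3, 0, 0, -0.066], [-1.1, 10.8, -0.3, 0, 0, -0.066]]
tiltfix [ 0.     0.001 -0.   ] nest [-92.4  57.1]
```

>>> {"op": "move_arm", "data": {
  "deltas": [
    [-2.7,10.4,-0.5,0,0,-0.066],
    [-2.3,10.6,-0.5,0,0,-0.066],
    [-1.9,10.7,-0.3,0,0,-0.066],
    [-1.5,10.8,-0.3,0,0,-0.066],
    [-1.1,10.8,-0.3,0,0,-0.066]
  ]
}}

```text
t: 23.58
ee_pos: [417.9, -230.0, 43.1]
orientation: [3.126, 0.301, 0.002]
ft_force: [-0.4, 1.0, -1.0]
width: 25.4
```

```bash
python3 -c "
from h import *
arc(33)"
```

```text
TCP theta 200.7 r 103.6 yaw 11.0 z 43.1 F [-0.4  1.  -1. ] w 25.4 t 23.58
[[-0.6, 10.8, 0.6, 0, 0, -0.077], [-0.3, 10.9, 0.6, 0, 0, -0.077], [-0.0, 10.9, 0.6, 0, 0, -0.077], [0.3, 10.9, 0.6, 0, 0, -0.077], [0.6, 10.9, 0.6, 0, 0, -0.077]]
tiltfix [ 0.001 -0.001  0.   ] nest [-87.9   3.4]
```

>>> {"op": "move_arm", "data": {
  "deltas": [
    [-0.6,10.8,1,0,0,-0.08],
    [-0.3,10.9,1,0,0,-0.08],
    [0,10.9,0.6,0,0,-0.08],
    [0.3,10.9,0.6,0,0,-0.08]
  ]
}}

```text
t: 23.92
ee_pos: [429.6, -271.7, 42.4]
orientation: [-3.031, -0.818, -0.001]
ft_force: [-0.5, 5.8, 2.3]
width: 25.4
```

```bash
python3 -c "
from h import *
arc(45,4,5)
d=snap('wrist','w16')"
```

```text
TCP theta 224.7 r 104.7 yaw 30.2 z 42.4 F [-0.5  5.8  2.3] w 25.4 t 23.92
[[0.4, 9.1, 0.6, 0, 0, -0.065], [0.6, 9.1, 0.6, 0, 0, -0.065], [0.8, 9.1, 0.6, 0, 0, -0.065], [1.0, 9.0, 0.6, 0, 0, -0.065]]
tiltfix [-0.002 -0.001  0.   ] nest [-65.4 -33.6]
```

View pics/w16.png

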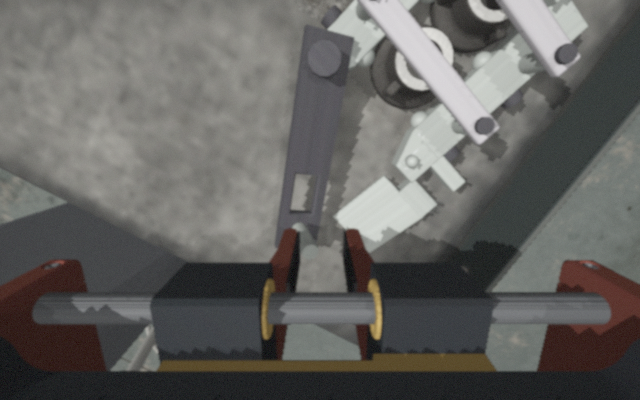

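```bash
python3 -c "
from h import *
d=load('w16')
p=ray(d,300,229,52); o,R,tc=pose(); print(p,tonest(p),R.T@(p-tc)); q=tonest(p)-[9,40]; print(np.degrees(np.arctan2(q[1],q[0]))%360,np.hypot(*q))
cv2.imwrite('pics/w16c.png',cv2.resize(d['frame'][180:280,240:400,::-1],None,fx=5,fy=5,interpolation=cv2.INTER_CUBIC))"
```

```text
[ 435.80895357 -254.88045772   52.        ] [-64.00688436 -15.77426086] [ 13.34726595 -14.07384109  -9.2970525 ]
217.37834146602367 91.87368142352885
```

View pics/w16c.png

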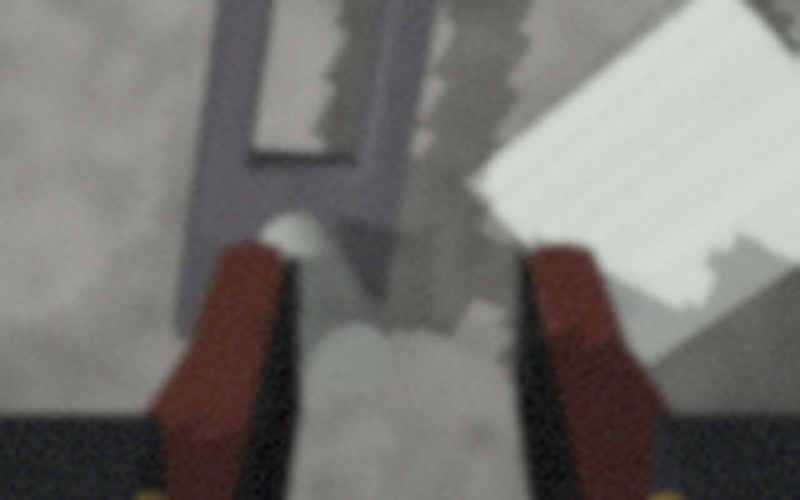

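```bash
python3 -c "
from h import *
d=load('w16')
p=ray(d,311,251,52); o,R,tc=pose(); print(tonest(p),R.T@(p-tc)); q=tonest(p)-[9,40]; print(np.degrees(np.arctan2(q[1],q[0]))%360,np.hypot(*q))"
```

```text
[-68.94712466 -29.34875466] [ 0.14359603 -8.21419891 -9.32051513]
221.65916068341284 104.33122263178025
```

>>> {"op": "move_arm", "data": {
  "deltas": [
    [0.4,9.1,0.8,0,0,-0.065],
    [0.6,9.1,0.6,0,0,-0.065],
    [0.8,9.1,0.6,0,0,-0.065],
    [1,9,0.6,0,0,-0.065]
  ]
}}

```text
t: 24.3
ee_pos: [452.4, -299.7, 41.8]
orientation: [-2.893, -1.214, 0.0]
ft_force: [-6.9, 9.5, 11.5]
width: 25.8
```

```bash
python3 -c "
from h import *
arc(55,3,5)"
```

```text
TCP theta 244.5 r 104.6 yaw 45.5 z 41.8 F [-6.9  9.5 11.5] w 25.8 t 24.3
[[1.1, 9.0, 0.6, 0, 0, -0.055], [1.4, 9.0, 0.6, 0, 0, -0.055], [1.7, 8.9, 0.6, 0, 0, -0.055]]
tiltfix [-0.004 -0.001  0.   ] nest [-36.  -54.4]
```

>>> {"op": "move_arm", "data": {
  "deltas": [
    [1,8,-3,0,0,-0.055],
    [1.4,8,-2.5,0,0,-0.055]
  ]
}}

```text
t: 24.47
ee_pos: [464.1, -307.5, 47.4]
orientation: [-2.817, -1.373, 0.003]
ft_force: [-0.1, 0.3, -0.1]
width: 25.7
```

```bash
python3 -c "
from h import *
arc(60,3,4)"
```

```text
TCP theta 252.3 r 103.7 yaw 52.0 z 47.4 F [-0.1  0.3 -0.1] w 25.7 t 24.47
[[0.8, 7.2, 2.5, 0, 0, -0.047], [0.9, 7.2, 2.5, 0, 0, -0.047], [1.1, 7.2, 2.5, 0, 0, -0.047]]
tiltfix [-0.008 -0.002 -0.   ] nest [-22.6 -58.8]
```

```bash
python3 -c "
from h import *
d=snap('wrist','w17')
cv2.imwrite('pics/w17c.png',cv2.resize(d['frame'][150:300,200:440,::-1],None,fx=3.3,fy=3.3,interpolation=cv2.INTER_CUBIC))"
```

```text
(no output)
```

View pics/w17c.png

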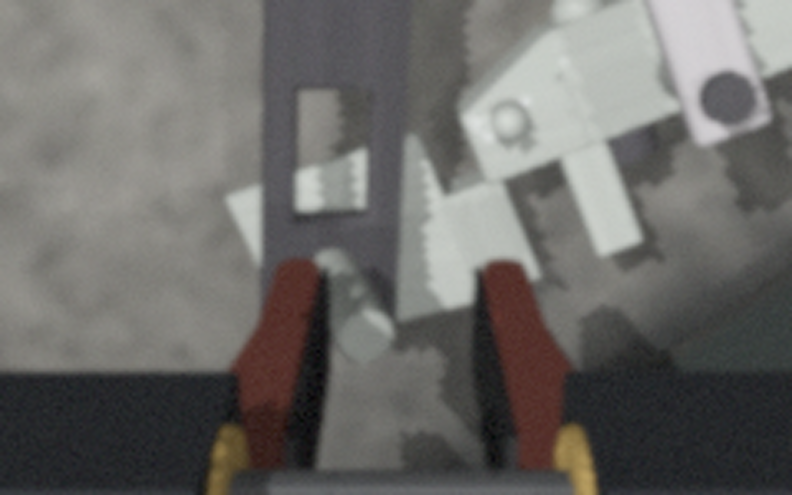

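>>> {"op": "move_arm", "data": {
  "deltas": [
    [0.6,7,-1,0,0,-0.05],
    [0.8,7,-1,0,0,-0.05]
  ]
}}

```text
t: 24.68
ee_pos: [477.1, -314.9, 50.6]
orientation: [-2.745, -1.514, 0.002]
ft_force: [-1.9, 1.8, 0.7]
width: 25.4
```

```bash
python3 -c "
from h import *
arc(66,3,4,50)"
```

```text
TCP theta 260.5 r 103.9 yaw 57.8 z 50.6 F [-1.9  1.8  0.7] w 25.4 t 24.68
[[1.1, 7.2, 0.2, 0, 0, -0.048], [1.3, 7.1, 0.2, 0, 0, -0.048], [1.4, 7.1, 0.2, 0, 0, -0.048]]
tiltfix [-0.006 -0.002 -0.   ] nest [ -8.1 -62.5]
```

>>> {"op": "move_arm", "data": {
  "deltas": [
    [1,6.5,0.5,0,0,-0.05],
    [1.2,6.5,0.5,0,0,-0.05]
  ]
}}

```text
t: 24.85
ee_pos: [484.6, -317.2, 50.1]
orientation: [-2.658, -1.645, 0.01]
ft_force: [-16.9, 3.2, 16.5]
width: 25.6
```

```bash
python3 -c "
from h import *
arc(72,2,4,48)"
```

```text
TCP theta 264.9 r 103.1 yaw 63.5 z 50.1 F [-16.9   3.2  16.5] w 25.6 t 24.85
[[0.5, 7.2, 1.0, 0, 0, -0.074], [0.5, 7.2, 1.0, 0, 0, -0.074]]
tiltfix [-0.017 -0.003 -0.   ] nest [ -0.2 -62.7]
```

>>> {"op": "move_arm", "data": {
  "deltas": [
    [0.5,5,-3,-0.015,0,-0.05]
  ]
}}

```text
t: 24.93
ee_pos: [486.8, -317.4, 52.4]
orientation: [-2.622, -1.714, 0.002]
ft_force: [-2.0, 3.2, -0.7]
width: 25.6
```

```bash
python3 -c "
from h import *
arc(72,2,4,48)
d=snap('wrist','w18')
cv2.imwrite('pics/w18c.png',cv2.resize(d['frame'][150:300,200:440,::-1],None,fx=3.3,fy=3.3,interpolation=cv2.INTER_CUBIC))"
```

```text
TCP theta 266.0 r 102.5 yaw 66.4 z 52.4 F [-2.   3.2 -0.7] w 25.6 t 24.93
[[0.0, 7.2, 2.2, 0, 0, -0.049], [0.2, 7.3, 2.2, 0, 0, -0.049]]
tiltfix [-0.008 -0.004  0.   ] nest [  1.9 -62.3]
```

View pics/w18c.png

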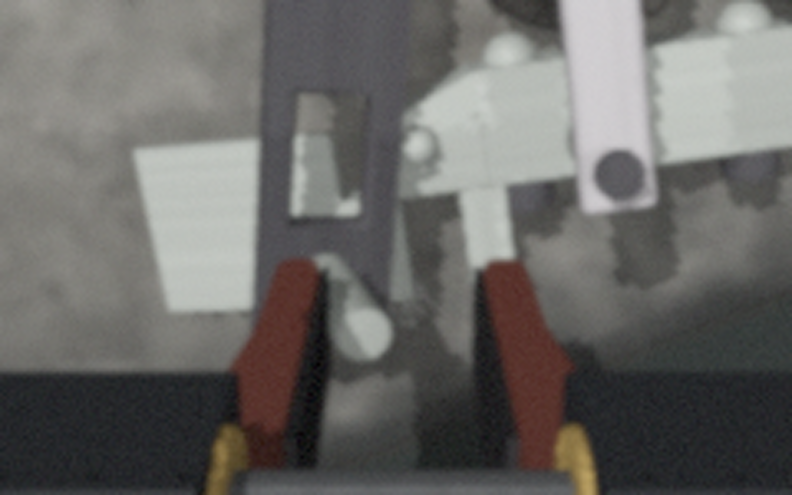

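>>> {"op": "move_arm", "data": {
  "deltas": [
    [-0.5,6,0,-0.01,-0.004,-0.04],
    [-0.3,5,-1,-0.005,0,-0.04]
  ]
}}

```text
t: 25.15
ee_pos: [491.7, -318.4, 53.4]
orientation: [-2.556, -1.82, -0.001]
ft_force: [-10.6, 5.9, 3.7]
width: 25.6
```

```bash
python3 -c "
from h import *
arc(74,2,4,48)"
```

```text
TCP theta 268.8 r 102.0 yaw 70.9 z 53.4 F [-10.6   5.9   3.7] w 25.6 t 25.15
[[-0.5, 7.2, 2.7, 0, 0, -0.027], [-0.1, 7.3, 2.7, 0, 0, -0.027]]
tiltfix [-0.003 -0.003 -0.   ] nest [  6.9 -62. ]
```

>>> {"op": "move_arm", "data": {
  "deltas": [
    [-0.5,6,-1,-0.005,-0.003,-0.03]
  ]
}}

```text
t: 25.23
ee_pos: [492.9, -318.3, 53.7]
orientation: [-2.527, -1.855, 0.004]
ft_force: [-11.9, 4.1, 5.6]
width: 25.9
```

```bash
python3 -c "
from h import *
arc(74,2,4,48)
d=snap('wrist','w19')
cv2.imwrite('pics/w19c.png',cv2.resize(d['frame'][150:300,200:440,::-1],None,fx=3.3,fy=3.3,interpolation=cv2.INTER_CUBIC))"
```

```text
TCP theta 269.5 r 101.5 yaw 72.6 z 53.7 F [-11.9   4.1   5.6] w 25.9 t 25.23
[[-0.8, 7.2, 2.8, 0, 0, -0.013], [-0.4, 7.3, 2.8, 0, 0, -0.013]]
tiltfix [-0.007 -0.002 -0.   ] nest [  8.  -61.5]
```

View pics/w19c.png

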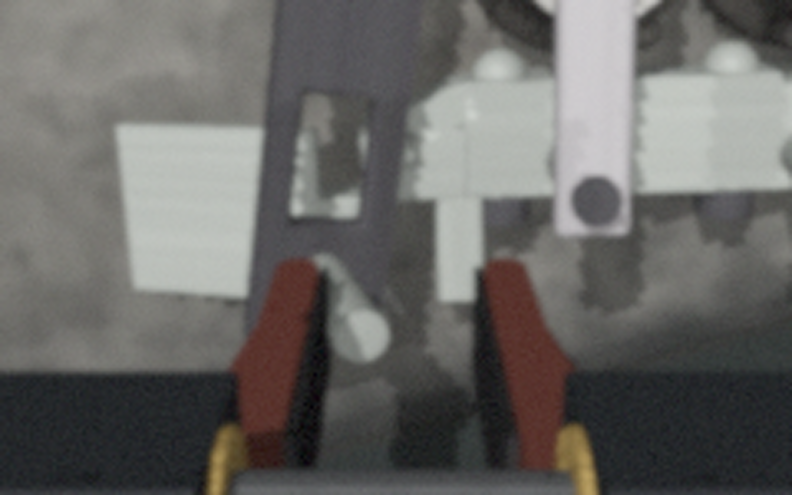

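>>> {"op": "move_arm", "data": {
  "deltas": [
    [0,-1.5,4,0,0,-0.02],
    [0,0,5,0,0,0],
    [0,0,3,0,0,0]
  ]
}}

```text
t: 25.53
ee_pos: [489.4, -316.7, 43.1]
orientation: [-2.513, -1.872, 0.007]
ft_force: [-3.7, 0.4, 4.9]
width: 25.7
```

```bash
python3 -c "
from h import *
arc(74,2,4,42)"
```

```text
TCP theta 267.3 r 101.0 yaw 73.4 z 43.1 F [-3.7  0.4  4.9] w 25.7 t 25.53
[[-1.5, 7.1, 0.6, 0, 0, -0.005], [-1.0, 7.3, 0.6, 0, 0, -0.005]]
tiltfix [-0.009 -0.001  0.   ] nest [  4.2 -60.9]
```

>>> {"op": "move_arm", "data": {
  "deltas": [
    [-1.5,5,-1.5,-0.008,0,0],
    [-1,5,-1.5,-0.005,0,0]
  ]
}}

```text
t: 25.7
ee_pos: [497.7, -321.4, 45.5]
orientation: [2.522, 1.87, 0.005]
ft_force: [-0.6, 0.2, 0.3]
width: 25.8
```

```bash
python3 -c "
from h import *
arc(74,2,4,42)"
```

```text
TCP theta 272.5 r 103.3 yaw 73.1 z 45.5 F [-0.6  0.2  0.3] w 25.8 t 25.7
[[0.4, 7.2, 1.8, 0, 0, -0.008], [0.8, 7.2, 1.8, 0, 0, -0.008]]
tiltfix [ 0.003 -0.002 -0.   ] nest [ 13.5 -63.2]
```

Moved freely to 272.5°; push 3 mm more and look.

>>> {"op": "move_arm", "data": {
  "deltas": [
    [0,3,0,0,0,0],
    [0,0,0,0,0,0]
  ]
}}

```text
t: 25.87
ee_pos: [503.0, -323.7, 46.4]
orientation: [2.521, 1.864, 0.008]
ft_force: [0.1, 0.1, 0.6]
width: 25.3
```

```bash
python3 -c "
from h import *
arc(74,2,4,42)
d=snap('wrist','w20'); P=cloud(d)
cv2.imwrite('pics/w20c.png',cv2.resize(d['frame'][150:300,200:440,::-1],None,fx=3.3,fy=3.3,interpolation=cv2.INTER_CUBIC))"
```

```text
TCP theta 275.6 r 104.5 yaw 72.9 z 46.4 F [0.1 0.1 0.6] w 25.3 t 25.87
[[1.4, 7.2, 2.2, 0, 0, -0.009], [1.8, 7.0, 2.2, 0, 0, -0.009]]
tiltfix [ 0.008 -0.    -0.   ] nest [ 19.2 -64. ]
```

View pics/w20c.png

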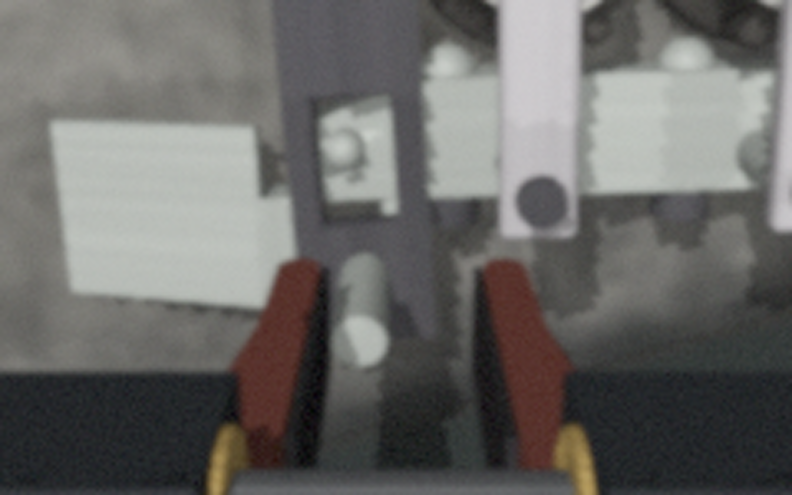

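```bash
python3 -c "
from h import *
d=load('w20'); P=cloud(d)
def at(u,v): 
    u=int(200+u/3.3); v=int(150+v/3.3); p=np.median(P[v-1:v+2,u-1:u+2].reshape(-1,3),0); return p.round(1),tonest(p).round(1)
for n,u,v in [('strapL',298,150),('strapR',410,150),('end',400,270),('pivotside',350,50),('wall',460,130),('stud',343,145),('slotfloor',380,170),('ramp',150,200),('br',540,100)]: print(n,*at(u,v))"
```

```text
strapL [ 490.2 -294.8   19.9] [ -0.9 -39.6]
strapR [ 511.7 -301.2   20.5] [ 21.5 -40. ]
end [ 502.3 -325.1   19.7] [ 18.9 -65.5]
pivotside [ 506.4 -279.    19.9] [ 10.5 -20. ]
wall [ 522.2 -301.7   13.8] [ 31.8 -37.7]
stud [ 499.  -296.    19.9] [  7.9 -38.4]
slotfloor [ 504.2 -305.1   14. ] [ 15.3 -45.8]
ramp [ 453.1 -298.8    5.4] [-35.5 -53.4]
br [ 537.  -294.1   41.6] [ 44.  -26.3]
```

>>> {"op": "move_arm", "data": {
  "deltas": [
    [0,-4,-8,0.005,0,0],
    [0,0,-15,0,0,0],
    [0,0,-25,0,0,0],
    [0,-20,-35,0,0,0],
    [0,-30,-25,0,0,0]
  ]
}}

```text
t: 26.33
ee_pos: [451.3, -307.2, 154.5]
orientation: [-2.523, -1.866, -0.0]
ft_force: [0.3, -0.6, 0.3]
width: 25.4
```

```bash
python3 -c "
from h import *
tilt()
d=snap('wrist','w21')
cv2.imwrite('pics/w21.png',cv2.resize(d['frame'][:,:,::-1],(800,500),interpolation=cv2.INTER_CUBIC))"
```

```text
tiltfix [-0.003 -0.002  0.   ] nest [-35. -62.]
```

View pics/w21.png

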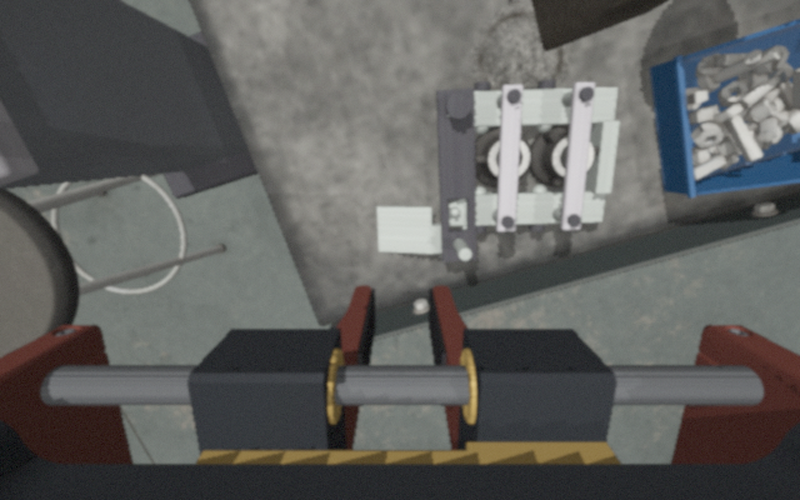

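```bash
python3 -c "
from h import *
d=load('w21')
cv2.imwrite('pics/w21c.png',cv2.resize(d['frame'][60:215,340:505,::-1],None,fx=3.8,fy=3.8,interpolation=cv2.INTER_CUBIC))
for u,v,z in [(508,157,30),(572,157,30),(512,93,47),(508,222,47),(586,93,47),(574,221,47)]: print(tonest(ray(d,u/1.25-.1,v/1.25-.1,z)).round(1))
t=snap('top','top9'); a=load('top0')['frame']; df=cv2.absdiff(a,t['frame']).max(-1)
cv2.imwrite('pics/top9.png',t['frame'][:,:,::-1]); print(ctrl.get_obs()['t'])"
```

```text
[45.8  2.4]
[93.8  1.2]
[41.7 44.8]
[ 43.5 -43.9]
[91.7 43.5]
[ 92.1 -44.3]
26.4333
```

View pics/w21c.png

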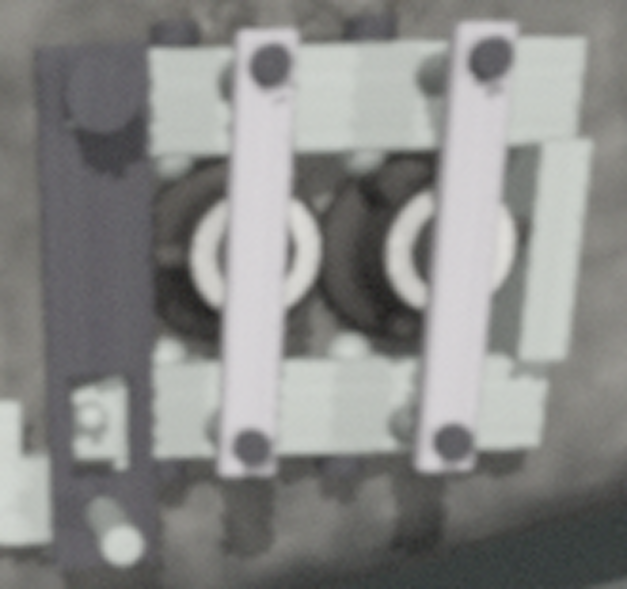

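View pics/top9.png

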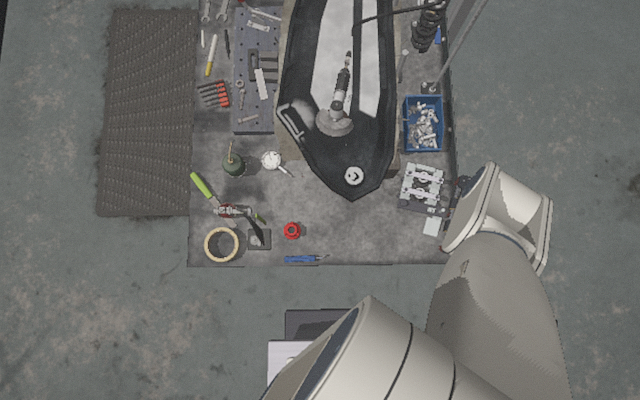

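```bash
python3 -c "
from h import *
print(ctrl.get_obs()['ft_force']); print(ctrl.close_job())"
```

```text
[ 0.72565921  0.02571991 -1.43904552]
the job is handed in; nothing more can be done
None
```

The job is done and handed in at about 26 s of the 70 s allowed. Both castings are pushed home in the nest and the keeper slot is down over the catch stud.

**Castings**
- I carried each one to the mouth and pushed it in with the shut fingers, the near one first.
- The final push met a hard stop at about 20 N.
- The last picture puts their centres at about nest x = 45.8 and 93.8 mm, against the nominal 45 and 94.6. The spacing reads 48 mm where touching castings must be 49.6. The bridges in the same picture also measured 2 to 3 mm off, so I judged both castings home and touching.

**Keeper**
- I swung it round by caging its pin. It balked near the stud until I pushed lower on the pin.
- The strap top then measured about 20 mm above the bench along its length, so its underside lies on the wall tops. The stud shows inside the slot, a little off centre.

**Forces:** the wrist force peaked at about 69 N while pushing the second casting, with about 57 N of that vertical. It came through the fingertips, pressing down on the bench or the casting. The wrist limit is 120 N; the 40 N limit applies to the arm and gripper body, which I did not see touch anything.

**Rest of the bench:** in the last top view the other things look unmoved by eye, and the gripper stood clear of everything at hand-in.

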